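Empty the reject tray and hang it up

ROBOT

A 7-joint arm with a two-finger parallel gripper is mounted at the origin on the work surface. World frame = base frame: x ahead of the robot, y to its left, z up, the work surface at z = 0. Lengths are in mm, angles in rad, forces in N, time in s.
With the tool pointing down it reaches from about 400 to 875 mm from the base axis. Payload 4.4 kg.
Tool frame: the origin (TCP) lies at the very end of the fingers, on their centre line; the grasp point (between the pads) lies 19 mm behind it; y points along the fingers, z is the direction in which the jaws open and shut, and the axes are right-handed (so a half turn about y gives the same grasp; the last joint's range is limited). The gripper opens to 85 mm and grips with 20 to 120 N. Pads are 22 mm wide; open, the fingers measure 114 mm over their backs; the gripper's body (76 mm by 85 mm) begins 54 mm behind the grasp point. The pads swing forward as they close: fully open they stand 13 mm farther back than shut.
Start: joints at [1.24, 0.628, 0.038, 1.517, -0.027, 0.996, -0.02], TCP at [170.144, -627.351, 196.613] pointing down, gripper open.
Joint ranges: [-3.06, 3.06], [-0.37, 2.12], [-1.25, 1.32], [0.18, 2.47], [-1.1, 4.24], [0.23, 1.98], [-2.94, 2.94]. Speed limits (rad/s): [2.57, 2.57, 3.14, 3.14, 3.14, 3.14, 3.14].

INTERFACE

Orientations are given as [roll, pitch, yaw] about the fixed x, y, z axes, in that order (R = Rz(yaw) Ry(pitch) Rx(roll)).
In Python, from cell import ctrl, imaging, finish_job gives the robot as it stands.
- The arm moves only by the shell command python3 -m inch 'ROWS'. ROWS is JSON, one flat list of numbers, 7 for each row, row after row: the opening, from 0 (shut) to 1 (fully open), then the shift along the tool's x, y, z in cm, then the turn, a rotation vector about the tool's x, y, z in degrees. A call has 1 to 12 rows; each row is the pose to reach, as a shift and turn from the pose commanded when the call began, along the tool's axes at that moment; what a row does not reach only later rows make up. A row lasts 1/10 s, in which the tool goes at most 50 mm and 8.59 degrees, less where a joint would pass 70% of its speed; a pose out of reach is approached as far as the arm can. A call with a gripper value outside its range is refused whole. The fingers move at their own pace and stop on an object; the grip force is fixed at half the most. Time passes only in rows, so rows that repeat a pose let the fingers close. It gives the time, the measured TCP pose, the force and the opening at its end, in the units of the state.
- ctrl.read_state(): the state, without advancing time (a new reading comes with each control period).
- imaging.get_image(name): name is "side" or "top" or "wrist"; returns a dict with "img" (400x640x3 uint8, red, green, blue), "fx", "fy", "cx", "cy" (pixels), "dist" ([k1, k2, p1, p2, k3] as OpenCV has them; the pictures are not rectified), "R" (3x3) and "t" (3): a world point X has camera coordinates R X + t. Camera axes: x right, y down, z forward; pixel columns grow to the right and rows downward; lengths in mm; the calibration is good to about 2 mm. A picture is of the moment at which its call begins. There is no depth.
- finish_job(): hands the job in, once; it reports no verdict.
The state is a dict: "clock": time; "qpos": joint angles; "qd": joint speeds; "tau": joint torques, N m; "eef_pos": TCP position; "tool_rot": TCP orientation; "force": force on the tool from outside, world axes, zero at the start; "torque": the same for the moment, N m; "width": finger opening in mm.
Only numpy, scipy, OpenCV 4.12 (cv2) and the standard library are available. Lean on these libraries where they do the work, as an engineer would, in place of code of your own. Each camera call takes 0.05 s, during which the arm holds its last target.

TASK

Gather all the jars standing on the bench onto the dark metal tray, then carry the loaded tray level to whichever blue crate has no lid, hold it low over that crate and tip it so that all the jars slide off its open front into the crate. Finish by hanging the empty tray by its hook over the horizontal rail, and leave the lid, the sanitiser bottle and the label reel undisturbed.

Things in the scene. Friction and masses are not known exactly. Their poses are not given: they have to be found in the camera images.
- tray: loose dark grey metal tray, 150 (x) x 160 mm (y), 350 g, floor 3 mm thick, polished (jars begin to slide at about 20 degrees of tilt), side walls 35 mm high and 3 mm thick, no wall at the front (-x edge), back wall (+x edge) 40 mm high. From the middle of the back wall rises the hook, which is also the handle. Origin at the centre of the underside, z up
- tray_hook (a point): in the middle of the tray's hook, at (89, 0, 84) mm in the tray's frame: where the rail's axis lies once hung. The hook is a channel open downwards, 90 mm wide along y, 36 mm thick outside (x 71 to 107 mm), 28 mm inside, walls 4 mm, top at z 95 mm, free rear flap down to z 60 mm. Pinch it front to back from above
- tray_lip (a point): middle of the tray's open front edge, at (-75, 0, 3) mm in the tray's frame
- jar1: sealed jar of nuts: round body 60 mm across and 36 mm high, brown with nuts,, white cap 34 mm across and 22 mm high on top (58 mm in all), about 90 g; origin in the middle of the 60 mm body, 18 mm above its underside, z axis towards the cap; None if absent. At the start it stands on the bench
- jar2: sealed jar of nuts: round body 60 mm across and 36 mm high, brown with nuts,, white cap 34 mm across and 22 mm high on top (58 mm in all), about 90 g; origin in the middle of the 60 mm body, 18 mm above its underside, z axis towards the cap; None if absent. At the start it stands on the bench
- jar3: sealed jar of nuts: round body 60 mm across and 36 mm high, brown with nuts,, white cap 34 mm across and 22 mm high on top (58 mm in all), about 90 g; origin in the middle of the 60 mm body, 18 mm above its underside, z axis towards the cap; None if absent. At the start it stands on the bench
- jar4: sealed jar of nuts: round body 60 mm across and 36 mm high, brown with nuts,, white cap 34 mm across and 22 mm high on top (58 mm in all), about 90 g; origin in the middle of the 60 mm body, 18 mm above its underside, z axis towards the cap; None if absent. At the start it stands on the bench
- jar5: sealed jar of nuts: round body 60 mm across and 36 mm high, brown with nuts,, white cap 34 mm across and 22 mm high on top (58 mm in all), about 90 g; origin in the middle of the 60 mm body, 18 mm above its underside, z axis towards the cap; None if absent. At the start it stands on the bench
- crate_a: fixed blue open-topped crate, 200 (x) x 210 (y) x 110 mm high outside, walls and floor 6 mm; origin at the centre of its underside. One of crate_a and crate_b is closed with a flat lid, the other is open
- crate_b: fixed blue open-topped crate, 200 (x) x 210 (y) x 110 mm high outside, walls and floor 6 mm; origin at the centre of its underside. One of crate_a and crate_b is closed with a flat lid, the other is open
- lid_a: flat blue loose lid, 206 x 216 x 8 mm (three low ribs on top), lying on crate_a when that crate is closed; origin at the centre of its underside, 110 mm above the bench; None if that crate is open
- lid_b: flat blue loose lid, 206 x 216 x 8 mm (three low ribs on top), lying on crate_b when that crate is closed; origin at the centre of its underside, 110 mm above the bench; None if that crate is open
- rail_mid (a point): middle of the axis of a fixed horizontal steel bar, 14 mm thick, 240 mm above the bench; the bar runs 280 mm along this frame's y axis between two 18 mm posts on 70 mm round feet
- sanitiser: bystander: loose white bottle, 66 mm across and 190 mm high, origin at the centre of its underside
- label_reel: bystander: loose paper label reel, ring 110 mm across and 45 mm high lying flat, origin at the centre of its underside
- stop_box: bystander: fixed yellow emergency-stop box, 80 x 80 x 60 mm with a red button to 95 mm high, origin at the centre of its underside
Mind the look-alikes: they are no part of the job. What is meant by the tray is not red, and is the larger of those in its own colour. What is shaped like the jar2 but green or orange is not meant.

How it is judged (in metres and radians):
On the way, in this order (a step that is already met when the one before it is completed fails the run):
1. every jar is on the tray (x of jar1 in the frame of tray between -0.075 and 0.075 m and y of jar1 in the frame of tray between -0.08 and 0.08 m and z of jar1 in the frame of tray between 0 and 0.07 m and x of jar2 in the frame of tray between -0.075 and 0.075 m and y of jar2 in the frame of tray between -0.08 and 0.08 m and z of jar2 in the frame of tray between 0 and 0.07 m and x of jar3 in the frame of tray between -0.075 and 0.075 m and y of jar3 in the frame of tray between -0.08 and 0.08 m and z of jar3 in the frame of tray between 0 and 0.07 m and x of jar4 in the frame of tray between -0.075 and 0.075 m and y of jar4 in the frame of tray between -0.08 and 0.08 m and z of jar4 in the frame of tray between 0 and 0.07 m and x of jar5 in the frame of tray between -0.075 and 0.075 m and y of jar5 in the frame of tray between -0.08 and 0.08 m and z of jar5 in the frame of tray between 0 and 0.07 m), for 0.2 s.
2. the tray, with every jar still on it, is held level (within 0.2 rad) with its front edge low over a crate (within 130 mm of the crate's centre, 100 to 280 mm above the bench) (all of step 1 and (horizontal distance between tray_lip and crate_a below 0.13 m or horizontal distance between tray_lip and crate_b below 0.13 m) and height (world z) of tray_lip between 0.1 and 0.28 m and angle between tray's own z axis and vertical below 0.2 rad), for 0.2 s.
3. the tray is tipped by more than 0.25 rad over the crate ((horizontal distance between tray_lip and crate_a below 0.13 m or horizontal distance between tray_lip and crate_b below 0.13 m) and angle between tray's own z axis and vertical above 0.25 rad), for 0.05 s.
4. every jar lies in the open crate (((x of jar1 in the frame of crate_a between -0.1 and 0.1 m and y of jar1 in the frame of crate_a between -0.105 and 0.105 m and z of jar1 in the frame of crate_a between 0 and 0.105 m) or (x of jar1 in the frame of crate_b between -0.1 and 0.1 m and y of jar1 in the frame of crate_b between -0.105 and 0.105 m and z of jar1 in the frame of crate_b between 0 and 0.105 m)) and ((x of jar2 in the frame of crate_a between -0.1 and 0.1 m and y of jar2 in the frame of crate_a between -0.105 and 0.105 m and z of jar2 in the frame of crate_a between 0 and 0.105 m) or (x of jar2 in the frame of crate_b between -0.1 and 0.1 m and y of jar2 in the frame of crate_b between -0.105 and 0.105 m and z of jar2 in the frame of crate_b between 0 and 0.105 m)) and ((x of jar3 in the frame of crate_a between -0.1 and 0.1 m and y of jar3 in the frame of crate_a between -0.105 and 0.105 m and z of jar3 in the frame of crate_a between 0 and 0.105 m) or (x of jar3 in the frame of crate_b between -0.1 and 0.1 m and y of jar3 in the frame of crate_b between -0.105 and 0.105 m and z of jar3 in the frame of crate_b between 0 and 0.105 m)) and ((x of jar4 in the frame of crate_a between -0.1 and 0.1 m and y of jar4 in the frame of crate_a between -0.105 and 0.105 m and z of jar4 in the frame of crate_a between 0 and 0.105 m) or (x of jar4 in the frame of crate_b between -0.1 and 0.1 m and y of jar4 in the frame of crate_b between -0.105 and 0.105 m and z of jar4 in the frame of crate_b between 0 and 0.105 m)) and ((x of jar5 in the frame of crate_a between -0.1 and 0.1 m and y of jar5 in the frame of crate_a between -0.105 and 0.105 m and z of jar5 in the frame of crate_a between 0 and 0.105 m) or (x of jar5 in the frame of crate_b between -0.1 and 0.1 m and y of jar5 in the frame of crate_b between -0.105 and 0.105 m and z of jar5 in the frame of crate_b between 0 and 0.105 m))), for 0.2 s.
At the end, for the whole second after the job is handed in: every jar lies inside the open crate (centre within its walls and below the rim), and the tray hangs by its hook on the rail at rest (hook point within 20 mm of the bar's axis and within 110 mm of the bar's middle) (all of step 4 and x of tray_hook in the frame of rail_mid between -0.02 and 0.02 m and y of tray_hook in the frame of rail_mid between -0.11 and 0.11 m and z of tray_hook in the frame of rail_mid between -0.02 and 0.02 m and linear speed of each of tray, jar1, jar2, jar3, jar4, jar5 below 0.05 m/s and angular speed of tray below 0.4 rad/s); the robot touches nothing.
It fails at once if a crate's lid is shifted by more than 20 mm (distance of any of lid_a, lid_b from where it was at the start of the episode above 0.02 m).
It fails at once if the sanitiser bottle or the label reel is shifted by more than 30 mm (distance of any of sanitiser, label_reel from where it was at the start of the episode above 0.03 m).
Of jar1, jar2, jar3, jar4, jar5 only 3 to 4 are there at a start; the rules pass over those that are not, and their reading is None.
Of lid_a, lid_b only 1 to 1 are there at a start; the rules pass over those that are not, and their reading is None.
At some moment in a run one of jar1, jar2, jar3, jar4, jar5 may be knocked a few centimetres aside while the robot is not near it.
It also fails if it takes over 208 s, if anything falls off the work surface, if the arm or the gripper's body presses on something with over 40 N, if the wrist force passes 120 N, or if a joint passes its speed limit or range.

## Working session

There is one attempt and no reset: what is moved stays moved. The work goes in short steps, Python scripts to look and compute and a shell command to move; the robot and the scene stay as the last step left them, time stands still between calls to the robot, and variables do not carry over. Pictures are saved under pics/ and viewed, and the job is handed in when it is done.

```bash
ls -la; mkdir -p pics
python3 - <<'E'
from cell import ctrl, imaging
import cv2
print(ctrl.read_state())
for n in ("side","top","wrist"):
    d=imaging.get_image(n); cv2.imwrite(f"pics/{n}0.png",d["img"][:,:,::-1])
    print(n,{k:(v if k!='img' else 0) for k,v in d.items()})
E
```

```text
total 12
drwxr-xr-x  3 agent agent 4096 Dec  7 14:55 .
drwxr-xr-x 23 root  root  4096 Dec  7 14:55 ..
drwxr-xr-x  2 agent agent 4096 Dec  7 14:55 pics
{'clock': 0.0, 'qpos': array([ 1.24019344,  0.6293526 ,  0.03843071,  1.51839229, -0.02698799,
        0.99631124, -0.02001042]), 'qd': array([-0.00125109, -0.00025525, -0.00043523, -0.00222427, -0.00047691,
        0.00058867,  0.00024322]), 'tau': array([ 5.79565931e-04, -5.63406694e+01,  1.22622974e+00, -1.93446583e+01,
        1.09511730e-02,  1.04770559e-02,  1.61669828e-05]), 'eef_pos': array([ 169.96020423, -626.64887794,  195.67700796]), 'tool_rot': array([-1.57274183e+00, -3.01613799e-05, -2.87678508e+00]), 'force': array([-0.03518078,  0.32501778, -0.48530536]), 'torque': array([ 0.00697166,  0.0157723 , -0.01742991]), 'width': 84.98696317802265}
side {'img': 0, 'fx': 476.34440605515994, 'fy': 476.34440605515994, 'cx': 317.19031912631124, 'cy': 196.95379431848855, 'dist': array([-0.0015972,  0.       ,  0.       ,  0.       ,  0.       ]), 'R': array([[-0.84182292, -0.53958554, -0.01347643],
       [-0.31682931,  0.51420014, 
[... 230 characters left out ...]
257972, 'dist': array([-0.0875439,  0.       ,  0.       ,  0.       ,  0.       ]), 'R': array([[ 0.01143087, -0.99985616, -0.0125296 ],
       [-0.99480853, -0.01010421, -0.10126151],
       [ 0.10112034,  0.01362206, -0.99478094]]), 't': array([ -94.38634545,  564.07763215, 1628.43395544])}
wrist {'img': 0, 'fx': 339.6197025168847, 'fy': 339.6197025168847, 'cx': 322.49922929494187, 'cy': 197.57018255249366, 'dist': array([0.00396547, 0.        , 0.        , 0.        , 0.        ]), 'R': array([[ 0.26231067, -0.96498188, -0.00175466],
       [-0.91838971, -0.25020291,  0.30652708],
       [-0.2962321 , -0.07879387, -0.95186032]]), 't': array([-650.11595101,  -39.95738128,  380.35306858])}
```

View pics/side0.png

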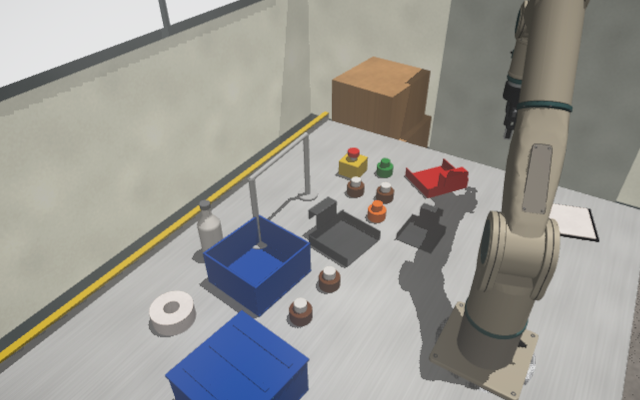

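View pics/top0.png

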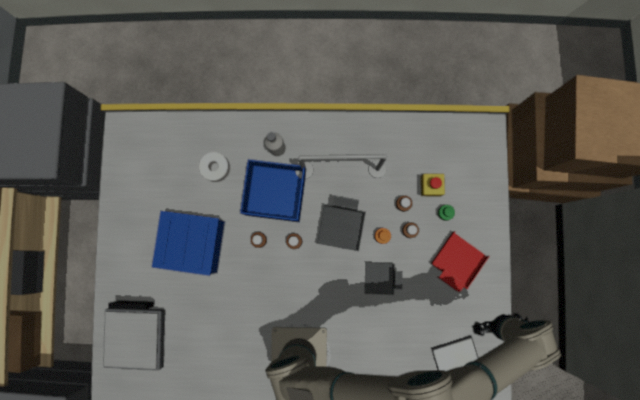

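View pics/wrist0.png

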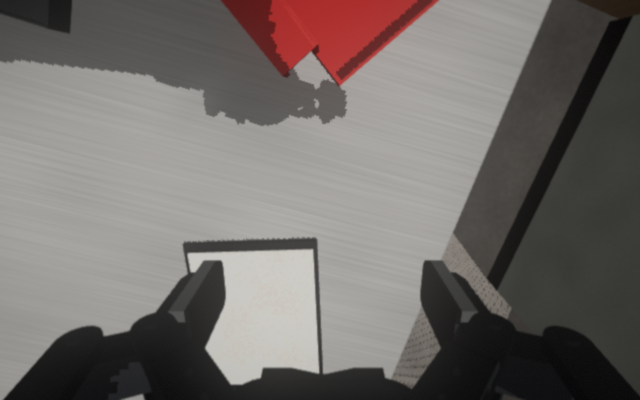

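```bash
cat > h.py <<'E'
import numpy as np, cv2
from cell import ctrl, imaging
from scipy.spatial.transform import Rotation as Ro
def K(d): return np.array([[d["fx"],0,d["cx"]],[0,d["fy"],d["cy"]],[0,0,1.]])
def world(d,uv,z):
    p=cv2.undistortPoints(np.array([[uv]],float),K(d),d["dist"])[0,0]
    r=d["R"].T@np.array([p[0],p[1],1.]); c=-d["R"].T@d["t"]
    return c+r*(z-c[2])/r[2]
def proj(d,X):
    return cv2.projectPoints(np.atleast_2d(np.array(X,float)),cv2.Rodrigues(d["R"])[0],d["t"].astype(float),K(d),d["dist"])[0][:,0]
def crop(d,x0,y0,x1,y1,name,s=None):
    s=s or min(800/(x1-x0),600/(y1-y0))
    im=cv2.resize(d["img"][y0:y1,x0:x1,::-1],None,fx=s,fy=s,interpolation=cv2.INTER_CUBIC)
    cv2.imwrite("pics/"+name,im)
def st():
    s=ctrl.read_state(); return s
def Rt(s=None):
    s=s or ctrl.read_state()
    return Ro.from_euler("xyz",s["tool_rot"]).as_matrix()
def rel(target,Rtarget=None):
    """target TCP pos (mm) -> tool-frame shift cm, rotvec deg (from measured pose)"""
    s=ctrl.read_state(); R=Rt(s)
    sh=R.T@(np.array(target)-s["eef_pos"])/10
    rv=np.zeros(3) if Rtarget is None else np.degrees(Ro.from_matrix(R.T@Rtarget).as_rotvec())
    return sh.round(2),rv.round(2)
def down(yaw):
    "tool y down, tool z (jaw axis) along heading yaw in the plane"
    z=np.array([np.cos(yaw),np.sin(yaw),0]); y=np.array([0,0,-1.]); x=np.cross(y,z)
    return np.c_[x,y,z]
E
python3 - <<'E'
from h import *
d=imaging.get_image("top")
crop(d,230,120,470,300,"t1.png")
e=imaging.get_image("side"); crop(e,240,120,480,300,"s1.png")
R=Rt();print(R.round(3))
E
```

```text
[[-0.965 -0.     0.262]
 [-0.262  0.001 -0.965]
 [ 0.    -1.    -0.001]]
```

View pics/t1.png

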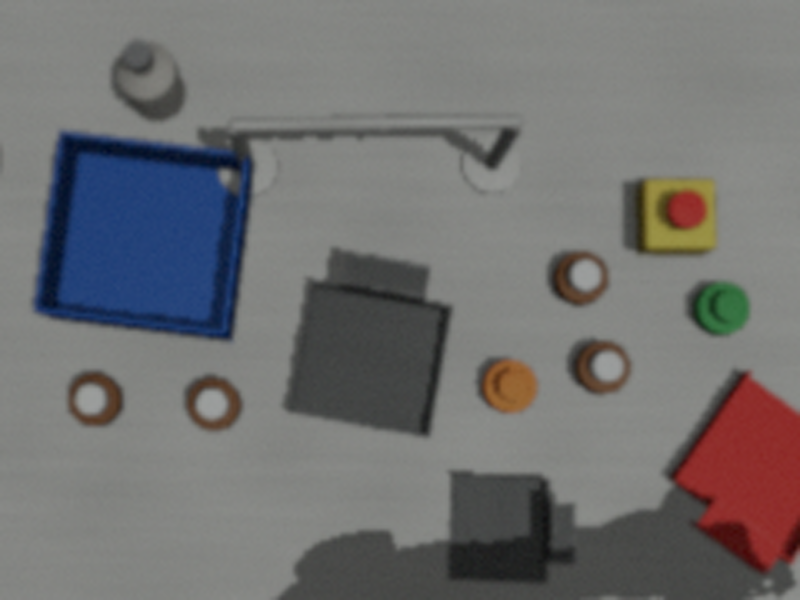

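View pics/s1.png

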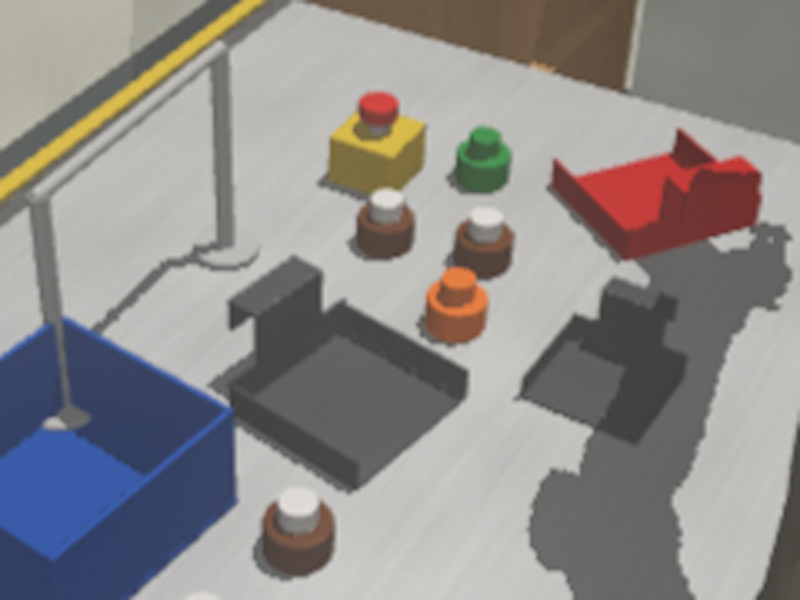

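```bash
cat > meas.py <<'E'
from h import *
from scipy.optimize import least_squares
def fit(d_pts, x0, fixz=None):
    # d_pts: list of (cam, uv, local); pose x,y,yaw with z=0
    def f(p):
        c,s=np.cos(p[2]),np.sin(p[2]); r=[]
        for d,uv,L in d_pts:
            X=[p[0]+c*L[0]-s*L[1],p[1]+s*L[0]+c*L[1],L[2]+(fixz or 0)]
            r+=list(proj(d,X)[0]-uv)
        return np.array(r)
    o=least_squares(f,x0,loss="soft_l1"); return o.x,f(o.x)
E
python3 - <<'E'
from meas import *
d=imaging.get_image("top");e=imaging.get_image("side")
T=lambda u,v:np.array([230+u/3.3333-.35,120+v/3.3333-.35])
S=lambda u,v:np.array([240+u/3.3333-.35,120+v/3.3333-.35])
for n,u in dict(A=(582,277),B=(606,366),C=(212,403),D=(93,400)).items():
    print(n,world(d,T(*u),58).round(0))
for n,u in dict(A=(386,195),B=(487,217),C=(298,497)).items():
    print(n,world(e,S(*u),58).round(0))
pts=[(d,T(428,435),(-75,-80,35)),(d,T(287,410),(-75,80,35)),(d,T(308,281),(75,80,38)),(d,T(452,306),(75,-80,38)),(d,T(331,249),(107,45,95)),(d,T(429,267),(107,-45,95)),
(e,S(293,257),(107,-45,95)),(e,S(323,272),(71,-45,95)),(e,S(230,301),(107,45,95)),(e,S(256,318),(71,45,95)),(e,S(467,373),(-75,-80,35)),(e,S(358,467),(-75,80,35))]
x,r=fit(pts,[560,-30,-.1]);print("tray",x,r.reshape(-1,2).round(1).tolist())
pts=[(d,T(62,132),(100,105,110)),(d,T(250,155),(100,-105,110)),(d,T(231,338),(-100,-105,110)),(d,T(37,312),(-100,105,110))]
pts+=[(e,S(66,318),(100,-105,110)),(e,S(233,412),(-100,-105,110)),(e,S(54,556),(-100,105,110))]
x,r=fit(pts,[650,100,-.1]);print("crate",x,r.reshape(-1,2).round(1).tolist())
for u in ((230,124),(520,122)): print("rail",world(d,T(*u),247).round(0))
for u in ((35,193),(222,47)): print("rail",world(e,S(*u),244).round(0))
for u in ((248,165),(490,163)): print("foot",world(d,T(*u),4).round(0))
for u in ((382,235.5),(446,212)): print("decoy",world(d,u,58).round(0))
for u in ((433,184),): print("stop",world(d,u,95).round(0))
print("bottle top",world(d,T(137,53),190),"reel",world(d,(213,166),45))
print("lidded",world(d,(188,242),118))
E
```

```text
A [ 568. -386.   58.]
B [ 470. -412.   58.]
C [425.  21.  58.]
D [427. 152.  58.]
A [ 574. -394.   58.]
B [ 469. -413.   58.]
C [427.  18.  58.]
tray [ 476.80017686 -150.71678869 -132.11391102] [[-0.2, 0.9], [-0.5, 0.7], [0.4, -0.3], [-0.4, -0.3], [4.4, 0.7], [-0.3, -0.3], [-0.1, -0.1], [-0.3, 0.0], [-0.9, 0.3], [0.1, 0.2], [0.6, -0.5], [-0.3, -0.6]]
crate [ 6.05915813e+02  9.39330703e+01 -1.19617724e-01] [[-0.3, -0.6], [0.7, -0.3], [-1.2, -0.1], [-1.1, 0.0], [-0.2, -1.8], [1.8, -1.1], [0.3, 1.1]]
rail [697.  -7. 247.]
rail [ 702. -294.  247.]
rail [698.  -8. 244.]
rail [ 700. -289.  244.]
foot [700. -11.   4.]
foot [ 705. -290.    4.]
decoy [ 447. -304.   58.]
decoy [ 536. -540.   58.]
stop [ 634. -485.   95.]
bottle top [782.98005351  94.55536463 190.        ] reel [702.07926153 330.95766135  45.        ]
lidded [413.85318067 391.44016897 118.        ]
```

Run:
```python
from h import *
print(rel([469,-412,130],down(-1.74)))
```

```text
(array([-34.48,   6.65, -12.95]), array([2.000e-02, 2.486e+01, 0.000e+00]))
```

```bash
python3 -m inch '[0.7,-34.5,3,-13,0,24.9,0, 0.7,-34.5,3,-13,0,24.9,0, 0.7,-34.5,3,-13,0,24.9,0, 0.7,-34.5,3,-13,0,24.9,0, 0.7,-34.5,3,-13,0,24.9,0, 0.7,-34.5,3,-13,0,24.9,0, 0.7,-34.5,3,-13,0,24.9,0, 0.7,-34.5,3,-13,0,24.9,0, 0.7,-34.5,3,-13,0,24.9,0, 0.7,-34.5,3,-13,0,24.9,0]'
python3 - <<'E'
from h import *
d=imaging.get_image("wrist"); crop(d,0,0,640,400,"w1.png")
for X in ([469,-412,58],[570,-390,58]): print(proj(d,X))
s=st();print(s["qpos"].round(2),s["eef_pos"],rel([469,-412,37],down(-1.74)))
E
```

```text
clock: 1.35
eef_pos: [468.7, -411.8, 166.5]
tool_rot: [-1.57, -0.001, 2.972]
force: [-0.8, -0.1, 0.6]
width: 59.7
[[321.59870323 183.21335162]]
[[272.29240902  65.42622999]]
[ 0.58  0.63  0.16  1.63 -0.12  0.89 -0.96] [ 467.71343378 -412.85366536  166.70220147] (array([-0.12, 12.97, -0.12]), array([-0.07, -0.12,  0.05]))
```

View pics/w1.png

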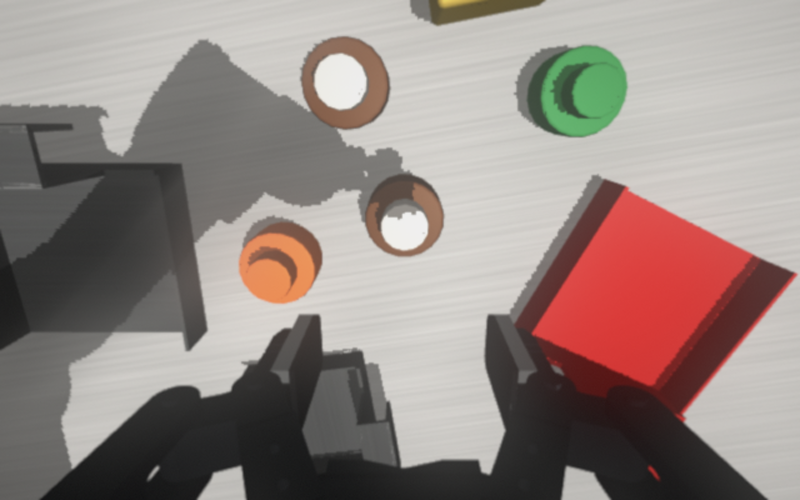

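Run:
```python
from h import *
d=imaging.get_image("wrist")
print(world(d,(323.2,180.5),58),world(d,(272,64.8),58))
print(rel([470,-412.5,37],down(-1.74)))
```

```text
[ 470.11456746 -414.88036392   58.        ] [ 569.53057477 -391.17327776   58.        ]
(array([-0.26, 12.98, -0.15]), array([-0.08, -0.19,  0.04]))
```

```bash
python3 -m inch '[0.7,-0.2,5,0,0,0,0, 0.7,-0.2,10,0,0,0,0, 0.7,-0.2,12,0,0,0,0, 0.7,-0.2,12.9,0,0,0,0, 0.7,-0.2,12.9,0,0,0,0, 0,-0.2,12.9,0,0,0,0, 0,-0.2,12.9,0,0,0,0, 0,-0.2,12.9,0,0,0,0, 0,-0.2,12.9,0,0,0,0, 0,-0.2,12.9,0,0,0,0, 0,-0.2,12.9,0,0,0,0]'
```

```text
clock: 2.55
eef_pos: [471.2, -411.9, 37.8]
tool_rot: [-1.571, 0.0, 2.972]
force: [0.0, -0.3, 0.3]
width: -0.0
```

```bash
python3 -m inch '[0,0,-4,0,0,0,0, 0,0,-8,0,0,0,0, 0,0,-12,0,0,0,0, 0,0,-12,0,0,0,0, 0,0,-12,0,0,0,0]'
python3 - <<'E'
from h import *
d=imaging.get_image("wrist"); crop(d,0,0,640,400,"w2.png")
# tray slots
c,s=np.cos(-.167),np.sin(-.167)
for L in ((33,-33),(33,33),(-31,-33),(-31,33)):
    print(L, 477+c*L[0]-s*L[1], -151+s*L[0]+c*L[1])
E
```

```text
clock: 3.05
eef_pos: [471.5, -412.2, 158.6]
tool_rot: [-1.57, 0.002, 2.972]
force: [-0.9, -0.2, -0.9]
width: 0.3
(33, -33) 504.05548032613535 -189.02631962630755
(33, 33) 515.0263196263076 -123.94451967386465
(-31, -33) 440.94585612982706 -178.38793000189816
(-31, 33) 451.91669542999927 -113.30613004945525
```

View pics/w2.png

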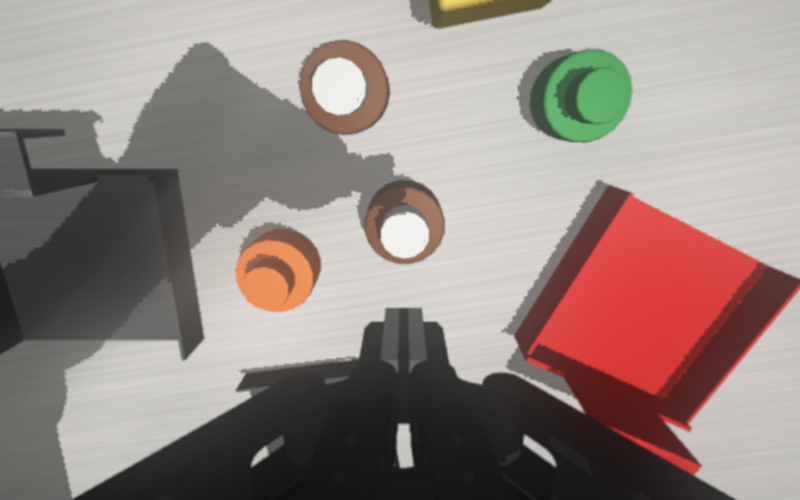

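Run:
```python
from h import *
d=imaging.get_image("wrist"); t=imaging.get_image("top"); e=imaging.get_image("side")
print(world(d,(323.2,188),58),world(d,(272,69.5),58))
s=st();R=Rt(s);print(s["eef_pos"],proj(d,s["eef_pos"]),proj(d,s["eef_pos"]-R[:,1]*19))
print(-d["R"].T@d["t"])
crop(t,330,170,490,290,"t2.png");crop(e,300,100,500,250,"s2.png")
print(proj(t,[470,-413,58]),proj(e,[470,-413,58]),proj(e,s["eef_pos"]))
```

```text
[ 469.25871299 -412.58220842   58.        ] [ 568.58462823 -389.86473642   58.        ]
[ 470.26821706 -411.14142268  156.04945633] [[320.67438704 234.71477277]] [[320.52415155 249.67230927]]
[ 548.89147289 -425.71182334  334.61137416]
[[411.81052975 229.53320362]] [[385.57379493 184.63674024]] [[387.471791  160.1412175]]
```

View pics/s2.png

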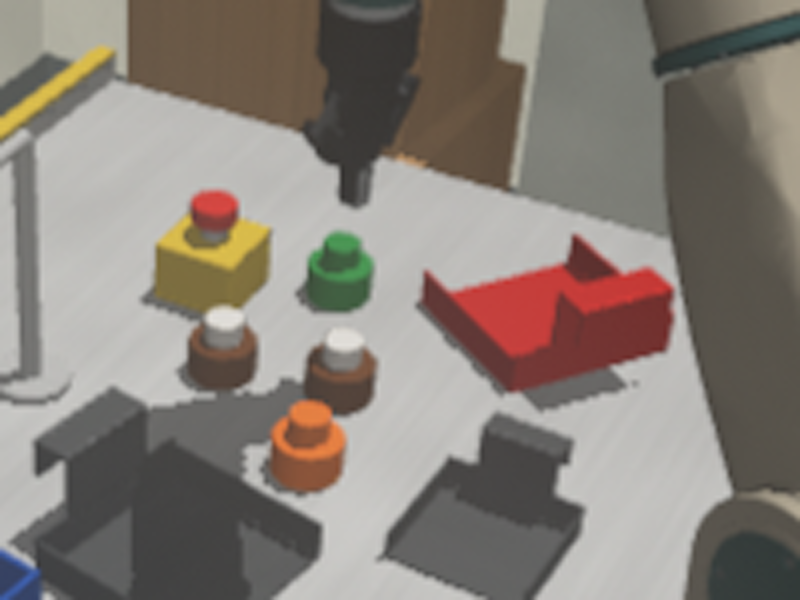

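View pics/t2.png

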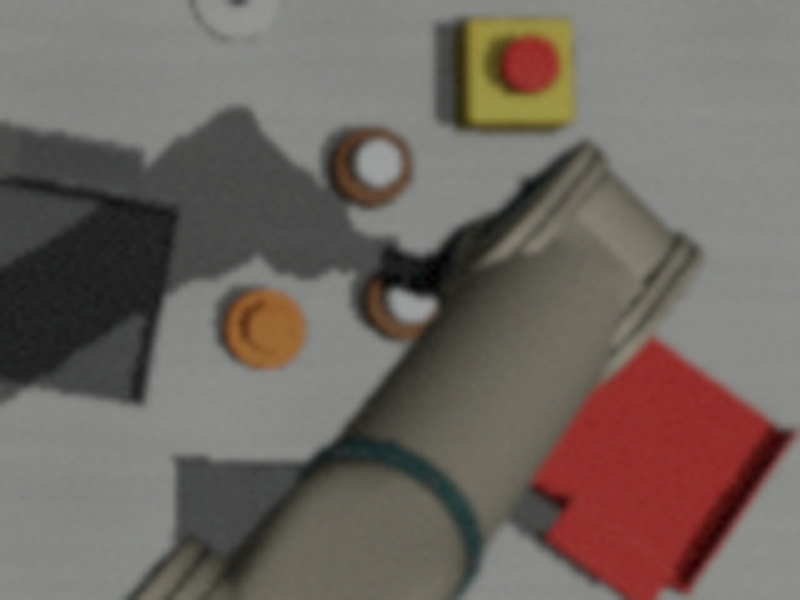

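Run:
```python
from h import *
d=imaging.get_image("wrist"); e=imaging.get_image("side")
s=st();R=Rt(s);p=s["eef_pos"]
print(s["width"],s["clock"])
for k in (0,10,15,20,25): print(k,proj(e,p-R[:,1]*k),proj(d,p-R[:,1]*k), proj(d,p-R[:,1]*k-R[:,0]*11))
crop(e,350,120,430,180,"s3.png"); crop(d,240,200,400,320,"w3.png")
```

```text
0.28844107647615536 3.35
0 [[387.45948182 160.03162839]] [[321.46120189 234.52134469]] [[321.45627134 216.41182842]]
10 [[387.69195596 157.39571153]] [[321.40168298 242.12797361]] [[321.39538731 223.20246468]]
15 [[387.80887876 156.06994955]] [[321.36954131 246.23558086]] [[321.36246249 226.87457062]]
20 [[387.92626232 154.73894419]] [[321.3356372  250.56830362]] [[321.32769732 230.75183319]]
25 [[388.04410934 153.40266438]] [[321.29982144 255.14518755]] [[321.29093295 234.85195238]]
```

View pics/s3.png

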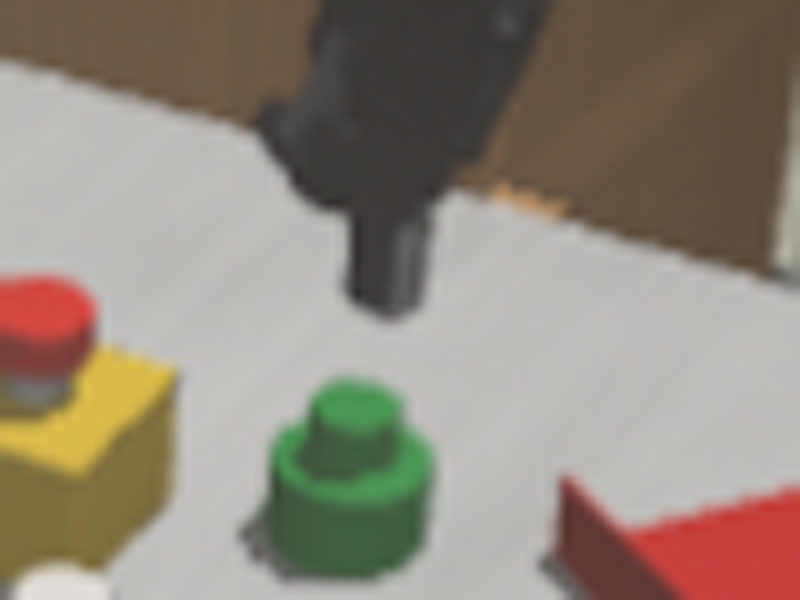

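View pics/w3.png

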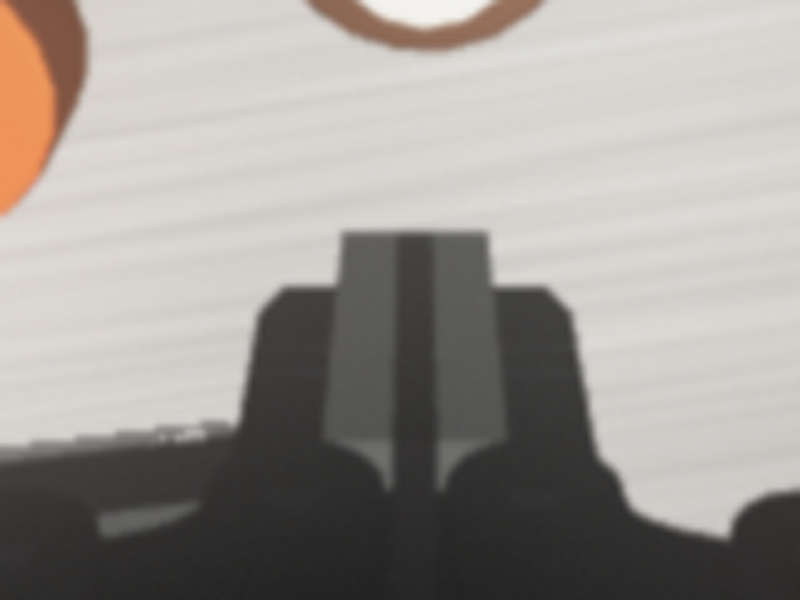

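```bash
python3 -m inch '[1,0,4,0,0,0,0, 1,0,8,0,0,0,0, 1,0,10,0,0,0,0, 1,0,12,0,0,0,0, 1,0,13.5,0,0,0,0, 1,0,13.5,0,0,0,0]'
python3 - <<'E'
from h import *
d=imaging.get_image("wrist"); e=imaging.get_image("side")
s=st();print(s["eef_pos"],s["width"])
crop(e,340,140,440,215,"s4.png"); crop(d,160,100,480,340,"w4.png")
E
```

```text
clock: 3.95
eef_pos: [469.5, -410.6, 20.0]
tool_rot: [-1.573, -0.004, 2.972]
force: [-0.0, -0.3, -0.6]
width: 85.1
[ 471.11256417 -412.11008879   22.6605147 ] 85.07457571079472
```

View pics/s4.png

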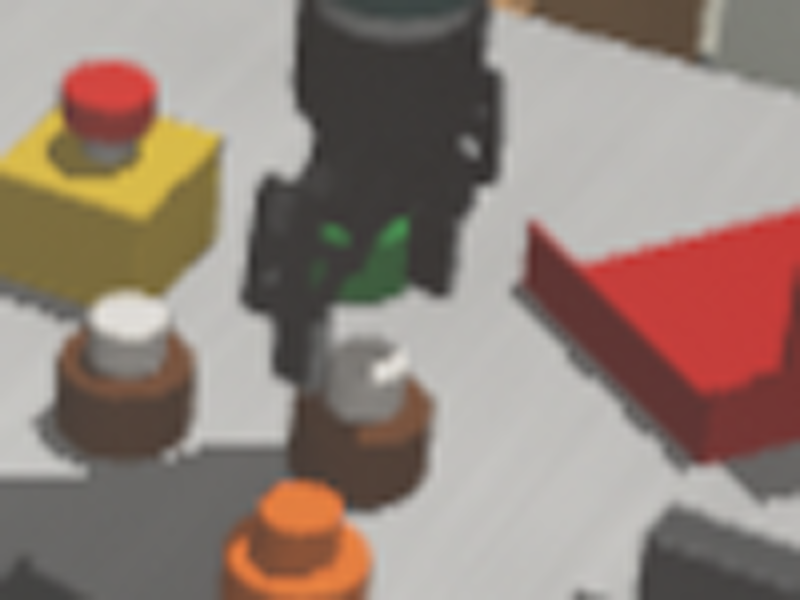

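View pics/w4.png

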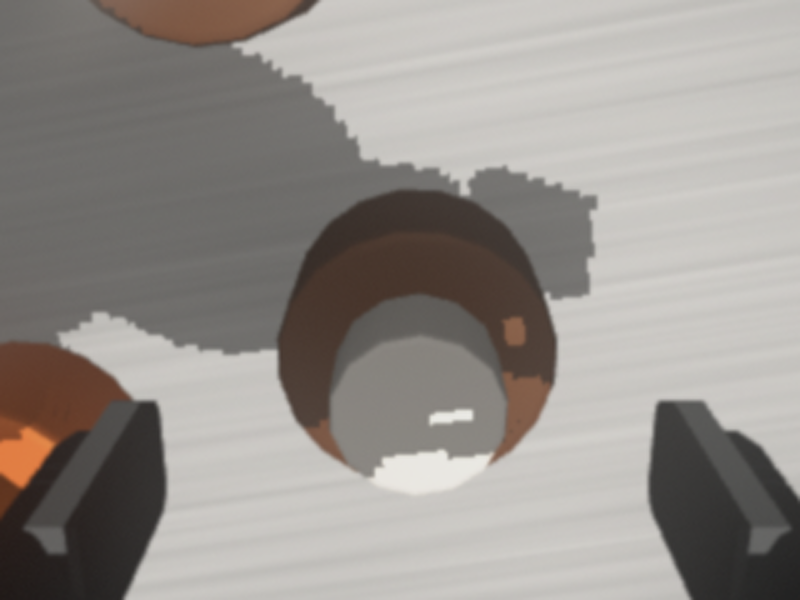

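Run:
```python
from h import *
e=imaging.get_image("side");d=imaging.get_image("wrist")
for z in (0,10,20,30,40,50,60):print(z,proj(e,[470,-370,z]).round(1),proj(e,[460,-370,z]).round(1),proj(d,[480,-370,z]).round(1),proj(d,[480,-455,z]).round(1))
print(proj(e,[470,-413,58]),proj(e,[470,-413,0]),proj(d,[470,-413,58]))
```

```text
0 [[378.6 205. ]] [[381.3 206. ]] [[252.8 218. ]] [[386.4 196.4]]
10 [[378.8 202.7]] [[381.5 203.6]] [[249.6 224. ]] [[389.5 201.5]]
20 [[379.  200.3]] [[381.7 201.3]] [[246.  230.6]] [[392.8 207.1]]
30 [[379.2 197.9]] [[381.9 198.9]] [[242.1 237.8]] [[396.5 213.3]]
40 [[379.4 195.5]] [[382.1 196.5]] [[237.8 245.9]] [[400.6 220.2]]
50 [[379.6 193.1]] [[382.3 194. ]] [[233.  254.8]] [[405.2 227.9]]
60 [[379.8 190.7]] [[382.6 191.6]] [[227.6 264.8]] [[410.3 236.5]]
[[385.57379493 184.63674024]] [[384.33180845 198.42415933]] [[322.46668516 267.63137074]]
```

```bash
python3 -m inch '[0.7,-0.1,1.4,0.1,0,0,0, 0.7,-0.1,1.4,0.1,0,0,0, 0.5,-0.1,1.4,0.1,0,0,0, 0,-0.1,1.4,0.1,0,0,0, 0,-0.1,1.4,0.1,0,0,0, 0,-0.1,1.4,0.1,0,0,0, 0,-0.1,1.4,0.1,0,0,0, 0,-0.1,1.4,0.1,0,0,0]'
```

```text
clock: 4.95
eef_pos: [472.1, -413.4, 9.0]
tool_rot: [-1.57, 0.001, 2.972]
force: [-0.1, 0.1, 4.7]
width: 31.5
```

```bash
python3 -m inch '[0,0,-2,0,0,0,0, 0,0,-6,0,0,0,0, 0,0,-10,0,0,0,0, 0,0,-13,0,0,0,0, 0,0,-13,0,0,0,0]'
python3 - <<'E'
from h import *
d=imaging.get_image("wrist"); crop(d,0,0,640,400,"w5.png")
s=st();print(s["eef_pos"],s["width"],s["force"],rel([504,-189,130],down(-1.74)))
E
```

```text
clock: 5.45
eef_pos: [474.2, -415.3, 143.0]
tool_rot: [-1.567, 0.007, 2.972]
force: [-0.2, -0.8, -0.8]
width: 31.5
[ 472.9506739  -413.93392208  140.41593913] 32.00109506649656 [-0.8954937   0.65444614 -1.82832184] (array([  0.74,   1.  , -22.7 ]), array([-0.11, -0.03, -0.2 ]))
```

View pics/w5.png

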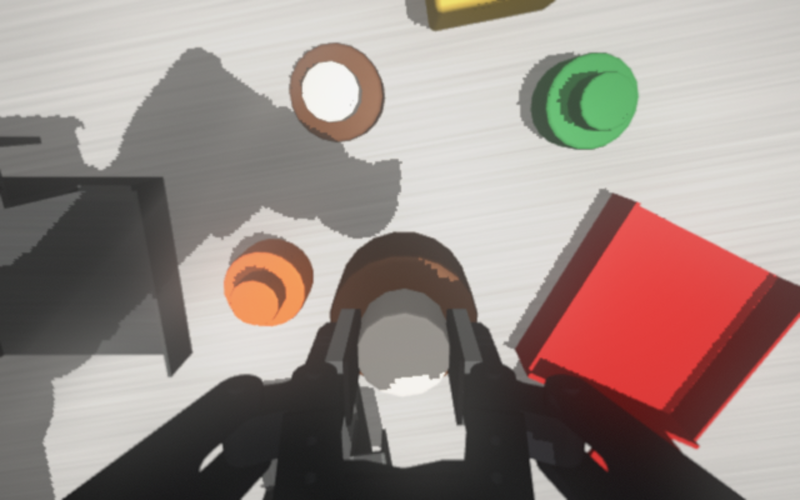

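```bash
python3 -m inch '[0,0.7,0.5,-5,0,0,0, 0,0.7,0.5,-10,0,0,0, 0,0.7,0.5,-15,0,0,0, 0,0.7,0.5,-20,0,0,0, 0,0.7,0.5,-22.7,0,0,0, 0,0.7,0.5,-22.7,0,0,0, 0,0.7,0.5,-22.7,0,0,0]'
python3 - <<'E'
from h import *
d=imaging.get_image("wrist"); crop(d,0,0,640,400,"w6.png")
s=st();print(s["eef_pos"],s["width"],s["force"],rel([504,-189,12],down(-1.74)))
E
```

```text
clock: 6.2
eef_pos: [502.4, -187.3, 132.2]
tool_rot: [-1.571, -0.003, 2.974]
force: [-0.1, -1.6, -0.7]
width: 31.6
[ 502.32293841 -188.75080039  132.49579225] 31.38064301516595 [-0.38110897 -0.22511983 -0.01460083] (array([-2.000e-01,  1.205e+01, -1.000e-02]), array([-0.04, -0.06,  0.13]))
```

View pics/w6.png

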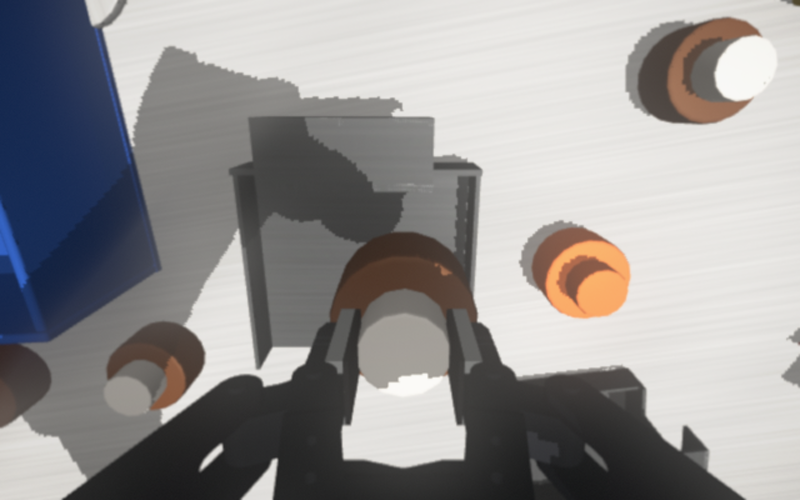

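Run:
```python
from meas import *
d=imaging.get_image("wrist")
u=lambda a,b:np.array([a/1.25,b/1.25])
pts=[(d,u(249,117),(107,45,95)),(d,u(434,117),(107,-45,95)),(d,u(434,191),(71,-45,95)),(d,u(481,171),(75,-80,38)),(d,u(230,171),(75,80,38)),(d,u(261,367),(-75,80,35))]
x,r=fit(pts,[477,-151,-.167]);print(x,r.reshape(-1,2).round(1).tolist())
```

```text
[ 4.76239117e+02 -1.55760012e+02 -1.61913629e-01] [[-0.4, 1.2], [0.5, 0.1], [-0.4, -0.0], [1.3, -2.6], [0.4, -1.0], [-1.9, 2.8]]
```

```bash
python3 -m inch '[0,-0.1,5,0.2,0,0,0, 0,-0.1,9,0.2,0,0,0, 0,-0.1,11,0.2,0,0,0, 0,-0.1,11.7,0.2,0,0,0, 0,-0.1,12,0.2,0,0,0, 0,-0.1,12,0.2,0,0,0]'
```

```text
clock: 6.9
eef_pos: [504.3, -191.3, 14.1]
tool_rot: [-1.57, 0.001, 2.971]
force: [0.5, 0.3, -1.3]
width: 31.7
```

```bash
python3 -m inch '[0,0,0.2,0,0,0,0, 0,0,0.3,0,0,0,0, 0.6,0,0.3,0,0,0,0, 0.6,0,0.3,0,0,0,0, 0.6,0,0.3,0,0,0,0, 0.6,0,-3,0,0,0,0, 0.6,0,-8,0,0,0,0, 0.6,0,-13,0,0,0,0, 0.6,0,-15,0,0,0,0, 0.6,0,-15,0,0,0,0]'
python3 - <<'E'
from h import *
d=imaging.get_image("wrist"); crop(d,0,0,640,400,"w7.png")
s=st();print(s["eef_pos"],s["width"],s["force"],rel([569.5,-390,150],down(-1.74)))
E
```

```text
clock: 7.9
eef_pos: [506.5, -191.2, 167.3]
tool_rot: [-1.57, 0.008, 2.972]
force: [-0.2, -0.1, -0.5]
width: 51.3
[ 504.97502539 -190.49343284  165.14037831] 51.21124469858566 [-0.12057968  0.45664441 -0.50273462] (array([-9.72,  1.55, 18.58]), array([-0.02, -0.02, -0.2 ]))
```

View pics/w7.png

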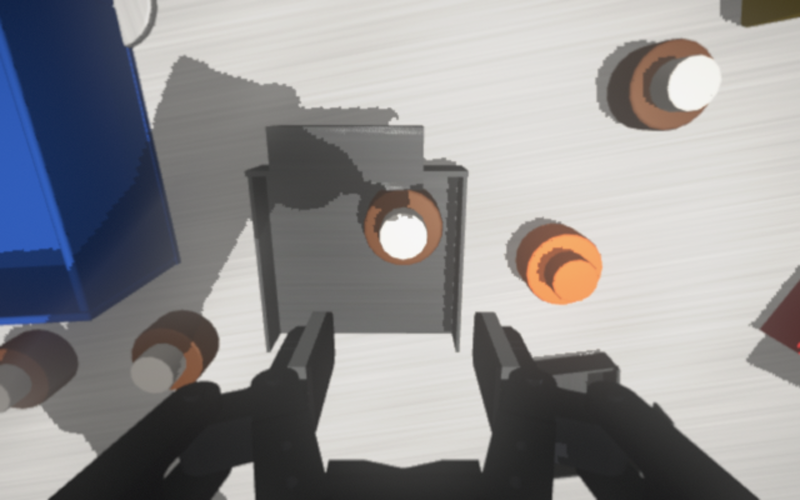

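```bash
python3 -m inch '[0.7,-3,1,5,0,0,0, 0.7,-6,1,10,0,0,0, 0.7,-9,1,15,0,0,0, 0.7,-9.7,1,18.6,0,0,0, 0.7,-9.7,1,18.6,0,0,0, 0.7,-9.7,1,18.6,0,0,0]'
cat > jar.py <<'E'
from h import *
import sys
d=imaging.get_image("wrist")
hsv=cv2.cvtColor(d["img"],cv2.COLOR_RGB2HSV)
name=sys.argv[1]; x0=int(sys.argv[2]);y0=int(sys.argv[3])
crop(d,0,0,640,400,name)
s=st();print(s["eef_pos"],s["width"],"pred",proj(d,[x0,y0,58]))
E
python3 jar.py w8.png 569 -390
```

```text
clock: 8.55
eef_pos: [566.0, -392.4, 151.0]
tool_rot: [-1.571, -0.004, 2.968]
force: [-0.7, 1.3, 0.5]
width: 59.9
[ 566.76311922 -389.35402769  151.32295782] 59.990920385353476 pred [[318.02964686 185.3319809 ]]
```

View pics/w8.png

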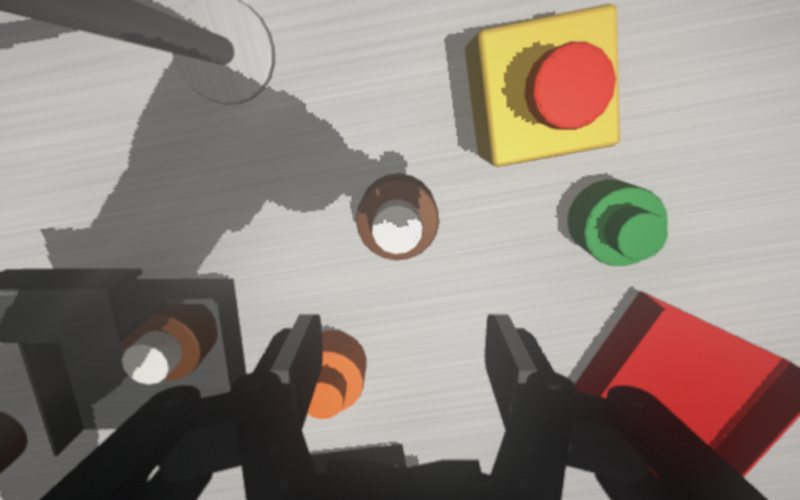

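```bash
python3 -m inch '[0.7,-0.2,5,0,0,0,0, 0.7,-0.2,10,0,0,0,0, 0.7,-0.2,13,0,0,0,0, 0.7,-0.2,14.3,0,0,0,0, 0.7,-0.2,14.3,0,0,0,0, 0,-0.2,14.3,0,0,0,0, 0,-0.2,14.3,0,0,0,0, 0,-0.2,14.3,0,0,0,0, 0,-0.2,14.3,0,0,0,0, 0,-0.2,14.3,0,0,0,0]'
python3 -m inch '[0,0,-3,0,0,0,0, 0,0,-8,0,0,0,0, 0,0,-13,0,0,0,0, 0,0,-13,0,0,0,0]'
python3 - <<'E'
from h import *
d=imaging.get_image("wrist"); crop(d,0,0,640,400,"w9.png",1)
c,s=np.cos(-.165),np.sin(-.165)
for L in ((33,-33),(33,33),(-31,-33),(-31,33)):
    t=[476.6+c*L[0]-s*L[1], -153+s*L[0]+c*L[1],135]
    print(L,t,rel(t,down(-1.74)))
E
```

```text
clock: 9.6
eef_pos: [571.9, -390.9, 13.4]
tool_rot: [-1.57, 0.004, 2.972]
force: [-1.1, 1.4, 7.7]
width: 31.1
clock: 10.0
eef_pos: [574.9, -394.5, 150.1]
tool_rot: [-1.564, 0.015, 2.971]
force: [1.0, -0.7, 0.2]
width: 31.2
(33, -33) [np.float64(503.7314788037436), np.float64(-190.97213264911534), 135] (array([ 10.24,   0.95, -18.72]), array([-0.25, -0.05, -0.55]))
(33, 33) [np.float64(514.5721326491154), np.float64(-125.86852119625638), 135] (array([ 10.28,   0.93, -25.32]), array([-0.25, -0.05, -0.55]))
(-31, -33) [np.float64(440.60070406157735), np.float64(-180.45998346572458), 135] (array([ 16.64,   0.89, -18.69]), array([-0.25, -0.05, -0.55]))
(-31, 33) [np.float64(451.4413579069491), np.float64(-115.35637201286562), 135] (array([ 16.68,   0.86, -25.29]), array([-0.25, -0.05, -0.55]))
```

View pics/w9.png

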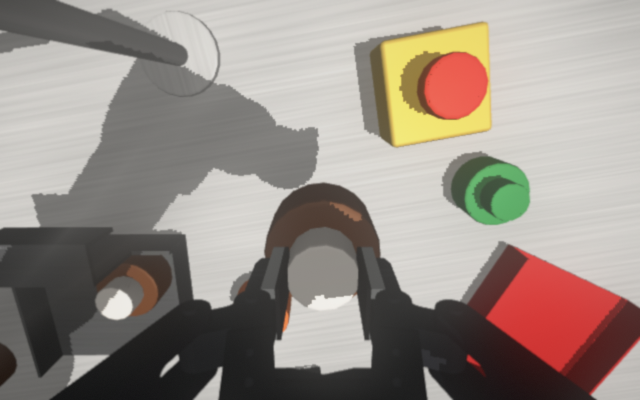

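```bash
python3 -m inch '[0,3,0.5,-4,0,0,0, 0,6,0.5,-8,0,0,0, 0,9,0.5,-11,0,0,0, 0,12,0.5,-14,0,0,0, 0,15,0.5,-17,0,0,0, 0,16.7,0.5,-18.7,0,0,0, 0,16.7,0.5,-18.7,0,0,0, 0,16.7,0.5,-18.7,0,0,0]'
python3 - <<'E'
from h import *
d=imaging.get_image("wrist"); crop(d,0,0,640,400,"w10.png",1)
s=st();print(s["eef_pos"],s["width"],rel([440.6,-180.5,14],down(-1.74)))
E
```

```text
clock: 10.85
eef_pos: [437.1, -177.7, 135.6]
tool_rot: [-1.571, 0.0, 2.973]
force: [0.2, -0.0, -1.0]
width: 31.1
[ 437.70129451 -178.47837376  135.60326097] 30.914120057731573 (array([-0.31, 12.16,  0.14]), array([-0.03, -0.05, -0.05]))
```

View pics/w10.png

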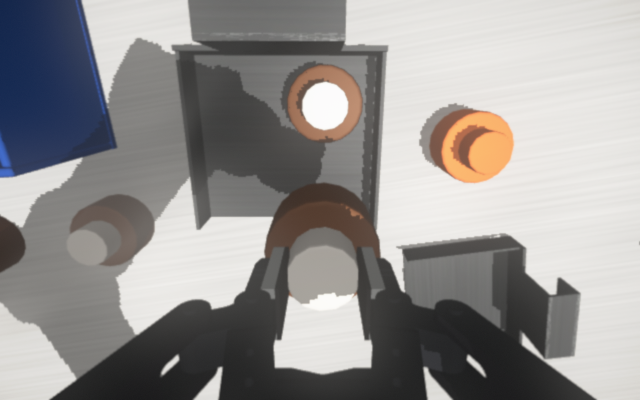

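Run:
```python
from meas import *
d=imaging.get_image("wrist")
print(world(d,(325,105),61))
u=lambda a,b:np.array([a,b],float)
pts=[(d,u(173,46),(75,80,38)),(d,u(387,46),(75,-80,38)),(d,u(198,229),(-75,80,35)),(d,u(346,41),(71,-45,95)),(d,u(195,41),(71,45,95)),(d,u(374,229),(-75,-80,35))]
x,r=fit(pts,[477,-151,-.167]);print(x,r.reshape(-1,2).round(1).tolist())
```

```text
[ 504.18370657 -192.53430167   61.        ]
[ 4.76890085e+02 -1.54469805e+02 -1.69987757e-01] [[-0.2, -0.7], [1.3, -0.5], [-0.9, 1.1], [0.2, 0.2], [-2.2, 0.0], [3.5, 1.1]]
```

```bash
python3 -m inch '[0,-0.3,5,0.2,0,0,0, 0,-0.3,9,0.2,0,0,0, 0,-0.3,11,0.2,0,0,0, 0,-0.3,12,0.2,0,0,0, 0,-0.3,12.3,0.2,0,0,0, 0,-0.3,12.3,0.2,0,0,0]'
```

```text
clock: 11.55
eef_pos: [440.9, -182.0, 13.4]
tool_rot: [-1.57, 0.002, 2.97]
force: [-0.4, -0.0, 5.0]
width: 31.5
```

Force 5 N: jar is resting on the tray. Release and go to jar C.

```bash
python3 -m inch '[0.6,0,0,0,0,0,0, 0.6,0,0,0,0,0,0, 0.6,0,0,0,0,0,0, 0.6,0,-4,0,0,0,0, 0.6,0,-9,0,0,0,0, 0.6,0,-14,0,0,0,0, 0.6,0,-14,0,0,0,0]'
python3 - <<'E'
from h import *
d=imaging.get_image("wrist"); crop(d,0,0,640,400,"w11.png",1)
s=st();print(s["eef_pos"],s["width"],rel([426,20,150],down(-1.74)))
E
```

```text
clock: 12.25
eef_pos: [444.0, -182.2, 158.3]
tool_rot: [-1.569, 0.012, 2.972]
force: [0.7, -0.6, 0.0]
width: 51.4
[ 442.2680273  -181.26262966  155.69593224] 51.35484869901206 (array([  5.01,   0.51, -19.56]), array([-0.06, -0.03, -0.43]))
```

View pics/w11.png

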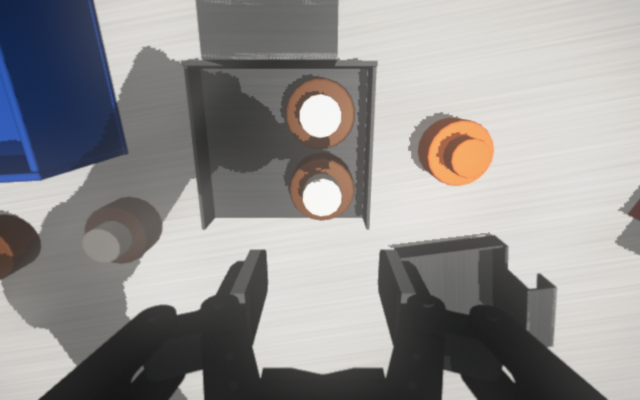

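```bash
python3 -m inch '[0.7,2,0.5,-5,0,0,0, 0.7,3,0.5,-10,0,0,0, 0.7,4,0.5,-15,0,0,0, 0.7,5,0.5,-19.6,0,0,0, 0.7,5,0.5,-19.6,0,0,0, 0.7,5,0.5,-19.6,0,0,0]'
python3 jar.py w12.png 426 20
```

```text
clock: 12.9
eef_pos: [422.6, 22.9, 146.7]
tool_rot: [-1.57, -0.002, 2.976]
force: [-0.6, -0.8, 0.2]
width: 60.3
[422.90404193  21.15163506 146.81937303] 59.817729097314526 pred [[324.27413275 185.47164019]]
```

View pics/w12.png

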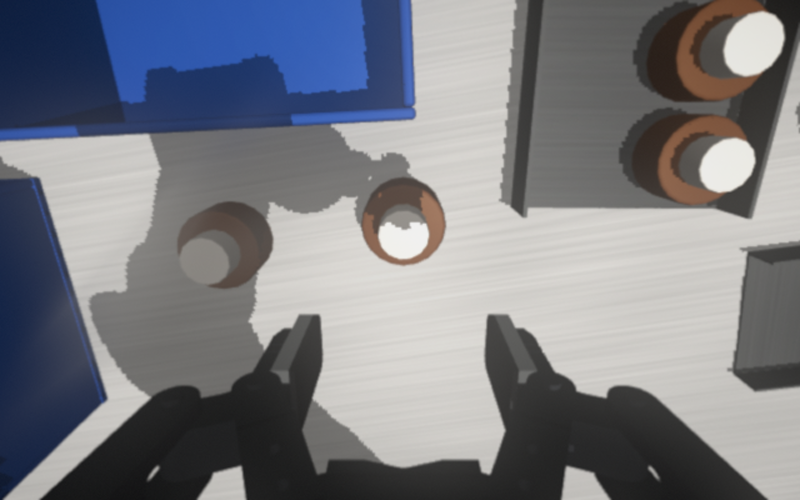

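Run:
```python
from h import *
d=imaging.get_image("wrist")
print(world(d,(322.4,186.4),58),world(d,(165,207),58),st()["eef_pos"])
t=imaging.get_image("top");print(proj(t,[427,152,58]));crop(t,230,210,310,270,"t4.png")
```

```text
[425.72569253  19.83585772  58.        ] [430.07473312 151.57837429  58.        ] [423.116206    20.14285507 147.02493213]
[[257.52837534 239.6224808 ]]
```

View pics/t4.png

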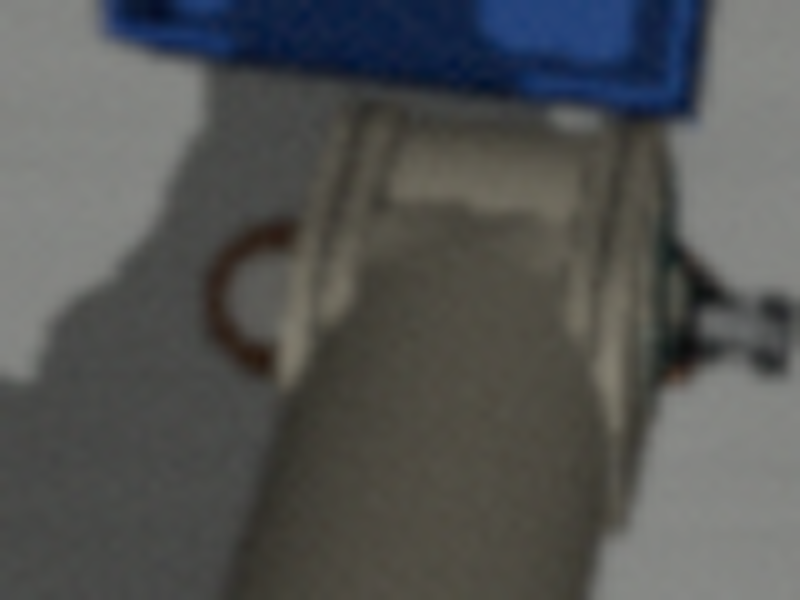

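```bash
python3 -m inch '[0.7,-0.2,5,0.05,0,0,0, 0.7,-0.2,10,0.05,0,0,0, 0.7,-0.2,12.5,0.05,0,0,0, 0.7,-0.2,13.6,0.05,0,0,0, 0.7,-0.2,13.6,0.05,0,0,0, 0,-0.2,13.6,0.05,0,0,0, 0,-0.2,13.6,0.05,0,0,0, 0,-0.2,13.6,0.05,0,0,0, 0,-0.2,13.6,0.05,0,0,0, 0,-0.2,13.6,0.05,0,0,0]'
python3 -m inch '[0,0,-3,0,0,0,0, 0,0,-8,0,0,0,0, 0,0,-13,0,0,0,0, 0,0,-13,0,0,0,0]'
python3 - <<'E'
from h import *
c,s=np.cos(-.167),np.sin(-.167)
for L in ((33,33),(-31,33)):
    t=[477+c*L[0]-s*L[1], -153.5+s*L[0]+c*L[1],140]
    print(L,t,rel(t,down(-1.74)))
E
```

```text
clock: 14.05
eef_pos: [425.9, 20.2, 11.9]
tool_rot: [-1.571, 0.001, 2.971]
force: [0.4, -1.2, 1.8]
width: 31.1
clock: 14.45
eef_pos: [429.3, 20.4, 146.4]
tool_rot: [-1.574, 0.01, 2.972]
force: [0.4, 0.2, -1.1]
width: 30.9
(33, 33) [np.float64(515.0263196263076), np.float64(-126.44451967386465), 140] (array([-10.92,   0.71,  13.03]), array([ 0.16, -0.02, -0.57]))
(-31, 33) [np.float64(451.91669542999927), np.float64(-115.80613004945525), 140] (array([-4.52,  0.65, 13.04]), array([ 0.16, -0.02, -0.57]))
```

```bash
python3 -m inch '[0,-3,0,4,0,0,0, 0,-6,0,8,0,0,0, 0,-9,0,11,0,0,0, 0,-10.9,0.3,13,0,0,0, 0,-10.9,0.3,13,0,0,0, 0,-10.9,0.3,13,0,0,0]'
python3 - <<'E'
from h import *
d=imaging.get_image("wrist"); crop(d,0,0,640,400,"w13.png",1)
s=st();print(s["eef_pos"],s["width"],rel([515,-126.5,14],down(-1.74)))
E
```

```text
clock: 15.05
eef_pos: [509.9, -126.0, 137.7]
tool_rot: [-1.571, -0.002, 2.971]
force: [-0.9, 1.4, -1.6]
width: 31.5
[ 509.65529181 -125.02569051  137.78385237] 31.183599037886363 (array([-0.58, 12.38,  0.07]), array([ 0.06, -0.03,  0.15]))
```

View pics/w13.png

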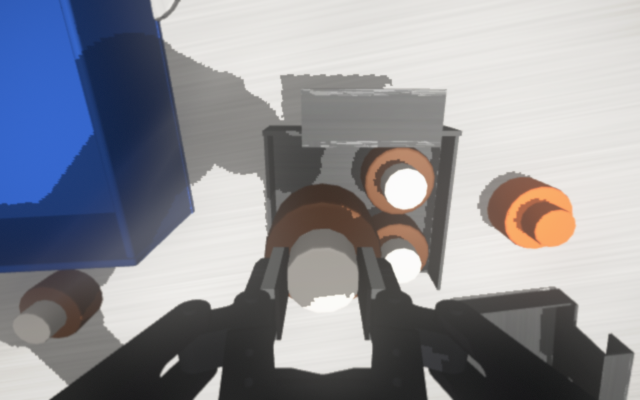

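Run:
```python
from meas import *
d=imaging.get_image("wrist")
print(world(d,(405,188),61),world(d,(401,265),61))
u=lambda a,b:np.array([a,b],float)
pts=[(d,u(302,93),(107,45,95)),(d,u(446,89),(107,-45,95)),(d,u(302,142),(71,45,95)),(d,u(444,147),(71,-45,95)),(d,u(263,131),(75,80,39)),(d,u(461,131),(75,-80,39))]
x,r=fit(pts,[477,-151,-.167]);print(x,r.reshape(-1,2).round(1).tolist())
```

```text
[ 503.8121248  -189.93848912   61.        ] [ 437.10678373 -180.26367212   61.        ]
[ 4.76060109e+02 -1.52641677e+02 -1.66702766e-01] [[-0.8, -3.5], [1.2, 0.1], [0.4, 5.7], [-3.0, 0.4], [-0.3, 0.0], [1.2, -0.5]]
```

```bash
python3 -m inch '[0,-0.5,5,0,0,0,0, 0,-0.5,9,0,0,0,0, 0,-0.5,11,0,0,0,0, 0,-0.5,12,0,0,0,0, 0,-0.5,12.4,0,0,0,0, 0,-0.5,12.4,0,0,0,0]'
```

```text
clock: 15.75
eef_pos: [515.9, -126.2, 15.5]
tool_rot: [-1.572, 0.0, 2.973]
force: [0.1, -0.6, -0.1]
width: 31.1
```

```bash
python3 -m inch '[0,0,0.2,0,0,0,0, 0,0,0.3,0,0,0,0, 0.6,0,0.3,0,0,0,0, 0.6,0,0.3,0,0,0,0, 0.6,0,0.3,0,0,0,0, 0.6,0,-4,0,0,0,0, 0.6,0,-9,0,0,0,0, 0.6,0,-14,0,0,0,0, 0.6,0,-14,0,0,0,0]'
python3 - <<'E'
from h import *
d=imaging.get_image("wrist"); crop(d,0,0,640,400,"w14.png",1)
s=st();print(s["eef_pos"],s["width"],rel([428.5,152,150],down(-1.74)))
E
```

```text
clock: 16.65
eef_pos: [520.1, -128.8, 160.5]
tool_rot: [-1.57, 0.012, 2.972]
force: [0.5, -0.3, -0.6]
width: 51.0
[ 518.37036969 -127.52347646  157.74663834] 51.22471954899679 (array([ 13.57,   0.68, -26.04]), array([-0.01, -0.01, -0.41]))
```

View pics/w14.png

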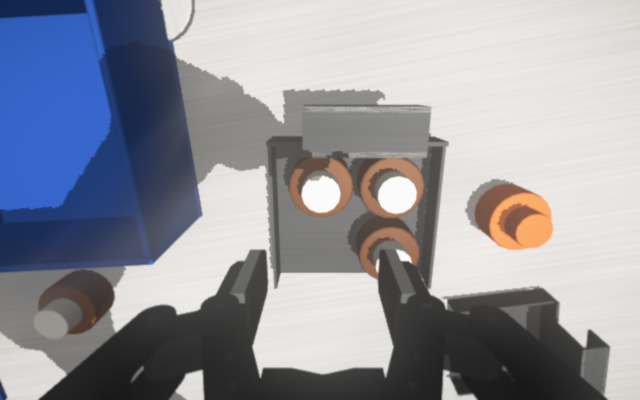

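```bash
python3 -m inch '[0.7,2.5,0,-5,0,0,0, 0.7,5,0,-9,0,0,0, 0.7,7.5,0,-13.5,0,0,0, 0.7,10,0.5,-18,0,0,0, 0.7,12,0.5,-22,0,0,0, 0.7,13.4,0.7,-26,0,0,0, 0.7,13.4,0.7,-26,0,0,0, 0.7,13.4,0.7,-26,0,0,0]'
python3 jar.py w15.png 429 152
```

```text
clock: 17.5
eef_pos: [426.6, 152.7, 146.6]
tool_rot: [-1.569, -0.002, 2.975]
force: [-0.2, -0.8, -0.3]
width: 59.7
[427.1706164  151.28353252 146.87423725] 59.53875790883262 pred [[321.68400296 187.1393467 ]]
```

View pics/w15.png

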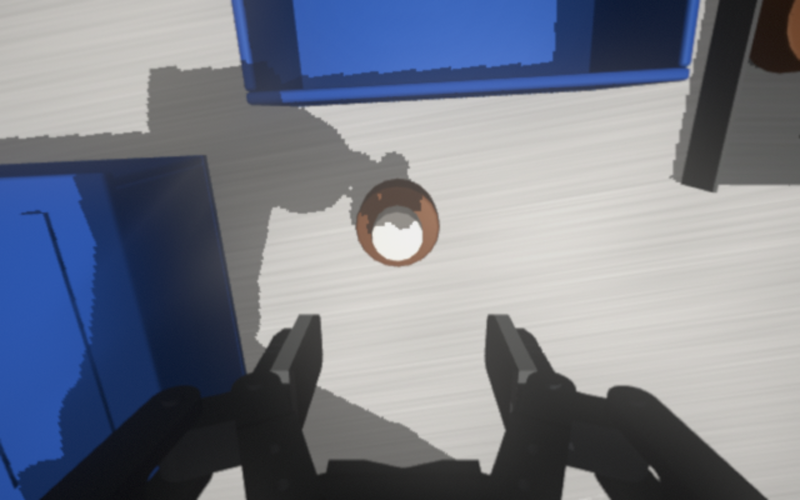

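```bash
python3 -m inch '[0.7,0,5,-0.3,0,0,0, 0.7,0,10,-0.3,0,0,0, 0.7,0,12.5,-0.3,0,0,0, 0.7,0,13.5,-0.3,0,0,0, 0.7,0,13.5,-0.3,0,0,0, 0,0,13.5,-0.3,0,0,0, 0,0,13.5,-0.3,0,0,0, 0,0,13.5,-0.3,0,0,0, 0,0,13.5,-0.3,0,0,0, 0,0,13.5,-0.3,0,0,0]'
python3 -m inch '[0,0,-3,0,0,0,0, 0,0,-8,0,0,0,0, 0,0,-13,0,0,0,0, 0,0,-13,0,0,0,0]'
python3 - <<'E'
from h import *
print(rel([450.5,-116,140],down(-1.74)))
E
```

```text
clock: 18.55
eef_pos: [429.7, 155.1, 14.2]
tool_rot: [-1.572, 0.003, 2.972]
force: [-0.1, -0.4, 6.8]
width: 30.7
clock: 18.95
eef_pos: [432.3, 156.1, 148.4]
tool_rot: [-1.577, 0.01, 2.972]
force: [1.3, -0.2, -1.2]
width: 31.1
(array([-6.37,  0.73, 26.52]), array([ 0.38, -0.01, -0.57]))
```

```bash
python3 -m inch '[0,-1,0,5,0,0,0, 0,-2,0,10,0,0,0, 0,-3.5,0,15,0,0,0, 0,-5,0.3,20,0,0,0, 0,-6,0.3,24,0,0,0, 0,-6.4,0.3,26.5,0,0,0, 0,-6.4,0.3,26.5,0,0,0, 0,-6.4,0.3,26.5,0,0,0]'
python3 - <<'E'
from h import *
d=imaging.get_image("wrist"); crop(d,0,0,640,400,"w16.png",1)
s=st();print(s["eef_pos"],s["width"],rel([450.5,-116,14],down(-1.74)))
E
```

```text
clock: 19.75
eef_pos: [446.1, -116.8, 139.6]
tool_rot: [-1.572, -0.0, 2.97]
force: [-0.3, 0.5, -1.6]
width: 31.0
[ 446.17491432 -115.83624027  139.50303262] 30.907587451680403 (array([-0.44, 12.55, -0.04]), array([0.07, 0.01, 0.04]))
```

View pics/w16.png

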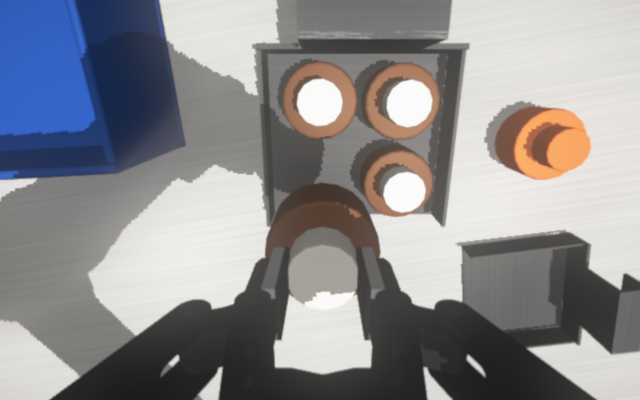

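Run:
```python
from meas import *
d=imaging.get_image("wrist")
A=world(d,(405,189),61);B=world(d,(409,103),61);C=world(d,(320,102),61)
T=np.array([449.5,-116,61])
print(A,B,C,[np.linalg.norm(T-q) for q in (A,B,C)])
```

```text
[ 439.07777084 -181.04792289   61.        ] [ 503.53180784 -190.00815426   61.        ] [ 515.05976779 -126.46083671   61.        ] [np.float64(65.87757686395352), np.float64(91.63319898113083), np.float64(66.38909742409646)]
```

```bash
python3 -m inch '[0,-0.35,5,0,0,0,0, 0,-0.35,9,0,0,0,0, 0,-0.35,11,0,0,0,0, 0,-0.35,12,0,0,0,0, 0,-0.35,12.6,0,0,0,0, 0,-0.35,12.6,0,0,0,0]'
```

```text
clock: 20.45
eef_pos: [451.5, -116.7, 14.5]
tool_rot: [-1.572, 0.003, 2.974]
force: [0.9, 0.3, 1.7]
width: 30.9
```

```bash
python3 -m inch '[0,0,0.2,0,0,0,0, 0.6,0,0.2,0,0,0,0, 0.6,0,0.2,0,0,0,0, 0.6,0,0.2,0,0,0,0, 0.6,0,-4,0,0,0,0, 0.6,0,-9,0,0,0,0, 0.6,0,-14,0,0,0,0, 0.6,0,-18,0,0,0,0, 0.6,0,-18,0,0,0,0]'
python3 - <<'E'
from h import *
d=imaging.get_image("wrist"); crop(d,0,0,640,400,"w17.png",1)
s=st();print(s["eef_pos"],s["width"],s["qpos"].round(2),rel([564.8,-168.3,180],down(-.167)))
E
```

```text
clock: 21.35
eef_pos: [453.5, -118.7, 198.3]
tool_rot: [-1.571, 0.01, 2.972]
force: [0.1, -0.1, -1.2]
width: 51.2
[ 451.92236172 -117.70783245  195.96648503] 51.664622230180356 [-0.29  0.44  0.68  2.03 -0.38  0.8  -1.12] (array([-11.97,   1.66,   3.09]), array([ -0.24, -90.09,  -0.29]))
```

View pics/w17.png

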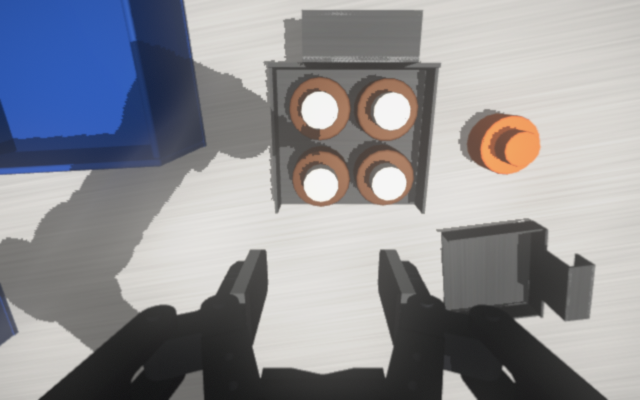

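```bash
cat > plan.py <<'E'
from h import *
def Rtray(yaw,tilt): # tilt>0: front (-x) down
    return Ro.from_euler("z",yaw).as_matrix()@Ro.from_euler("y",-tilt).as_matrix()
TCPL=np.array([89,0,30.]); LIP=np.array([-75,0,3.])
def tcp_for_lip(lip,yaw,tilt,tl=None):
    tl=TCPL if tl is None else tl
    R=Rtray(yaw,tilt); p=np.array(lip)+R@(tl-LIP)
    Rtool=np.c_[R@[0,-1,0],R@[0,0,-1.],R@[1,0,0]]
    return p,Rtool
E
python3 - <<'E'
from plan import *
print(Rtray(0,.5)@[-1,0,0])
for t in (0,20,40):
    p,R=tcp_for_lip([600,44,125],-1.69,np.radians(t)); print(t,p.round(),rel(p,R))
E
```

```text
[-0.87758256  0.         -0.47942554]
0 [ 580. -119.  152.] (array([-12.67,   4.47,  -2.04]), array([ 0.02, -2.83, -0.33]))
20 [ 583. -100.  206.] (array([-12.61,  -0.97,  -3.96]), array([20.02, -2.86,  0.16]))
40 [587. -64. 251.] (array([-12.45,  -5.44,  -7.62]), array([40.01, -2.83,  0.67]))
```

Test the empty-hand tip pose (kept above the tray: straight to the 40° one).

```bash
python3 -m inch '[0.6,-4,-5.4,-2,8,-1,0, 0.6,-8,-5.4,-4,16,-2,0, 0.6,-12.4,-5.4,-7.6,24,-2.8,0, 0.6,-12.4,-5.4,-7.6,32,-2.8,0, 0.6,-12.4,-5.4,-7.6,40,-2.8,0, 0.6,-12.4,-5.4,-7.6,40,-2.8,0, 0.6,-12.4,-5.4,-7.6,40,-2.8,0]'
python3 - <<'E'
from plan import *
s=st();print(s["qpos"].round(2)); p,R=tcp_for_lip([600,44,125],-1.69,np.radians(40)); print(rel(p,R))
E
```

```text
clock: 22.1
eef_pos: [583.9, -63.4, 245.5]
tool_rot: [-0.871, -0.021, 3.018]
force: [0.3, -0.6, 0.4]
width: 51.1
[-0.82  0.86  0.95  1.59  0.03  1.11 -1.73]
(array([-0.31, -0.45,  0.34]), array([-0.08,  0.56,  1.08]))
```

```bash
python3 -m inch '[0.6,0,-1,0,-8.5,0,0, 0.6,0,-1,0,-17,0,0, 0.6,0,-1,0,-25.5,0,0, 0.6,0,-1,0,-34,0,0, 0.6,0,-1,0,-40,0,0, 0.6,0,-1,0,-40,0,0]'
python3 - <<'E'
from plan import *
s=st();print(s["qpos"].round(2),s["eef_pos"]); print(rel([564.8,-168.3,180],down(-.167)))
E
```

```text
clock: 22.7
eef_pos: [584.0, -67.6, 259.2]
tool_rot: [-1.573, -0.01, 3.0]
force: [-0.3, -1.1, 0.6]
width: 51.2
[-0.34  0.55  0.66  1.62 -0.37  1.11 -1.29] [583.95176349 -67.55288421 259.24111329]
(array([ 0.4 ,  7.91, 10.26]), array([  0.54, -88.52,   0.39]))
```

```bash
python3 -m inch '[0.65,0.4,2,3,0,-8,0, 0.65,0.4,4,6,0,-16,0, 0.65,0.4,6,10.2,0,-24,0, 0.65,0.4,7,10.2,0,-32,0, 0.65,0.4,7.9,10.2,0,-40,0, 0.65,0.4,7.9,10.2,0,-48,0, 0.65,0.4,7.9,10.2,0,-56,0, 0.65,0.4,7.9,10.2,0,-64,0, 0.65,0.4,7.9,10.2,0,-72,0, 0.65,0.4,7.9,10.2,0,-80,0, 0.65,0.4,7.9,10.2,0,-88.5,0, 0.65,0.4,7.9,10.2,0,-88.5,0]'
python3 - <<'E'
from plan import *
s=st();print(s["qpos"].round(2),s["eef_pos"]); print(rel([564.8,-168.3,30],down(-.167)))
d=imaging.get_image("wrist"); crop(d,0,0,640,400,"w18.png",1)
E
```

```text
clock: 23.9
eef_pos: [567.3, -159.0, 177.5]
tool_rot: [-1.586, -0.0, -1.723]
force: [0.3, -1.0, -0.2]
width: 55.7
[ 0.11  0.57  0.17  1.7  -0.12  0.89  0.18] [ 567.26100816 -159.02327849  177.53956336]
(array([ 0.95, 14.75,  0.12]), array([0.85, 0.83, 0.03]))
```

View pics/w18.png

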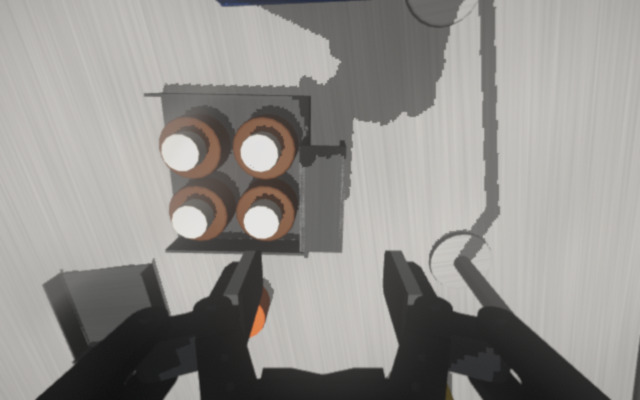

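```bash
python3 -m inch '[0.65,0,0,0,0,0,0, 0.65,0,0,0,0,0,0]'
python3 - <<'E'
from meas import *
s=st();print(s["eef_pos"]); print(rel([564.8,-168.3,30],down(-.167)))
d=imaging.get_image("wrist"); crop(d,140,80,360,260,"w19.png")
c,n=np.cos(-.167),np.sin(-.167)
for L in ((107,45,95),(107,-45,95),(71,-45,95),(71,45,95)):
    print(L,proj(d,[477+c*L[0]-n*L[1],-153.5+n*L[0]+c*L[1],L[2]]))
E
```

```text
clock: 24.15
eef_pos: [567.8, -158.1, 176.6]
tool_rot: [-1.587, -0.001, -1.724]
force: [0.0, -0.7, 0.1]
width: 55.8
[ 567.84612292 -158.085322    176.61501762]
(array([ 1.05, 14.66,  0.09]), array([0.92, 0.79, 0.04]))
(107, 45, 95) [[345.5704267  148.00781015]]
(107, -45, 95) [[341.82897787 254.05281042]]
(71, -45, 95) [[299.29823934 253.18585253]]
(71, 45, 95) [[298.5130686  147.20971289]]
```

View pics/w19.png

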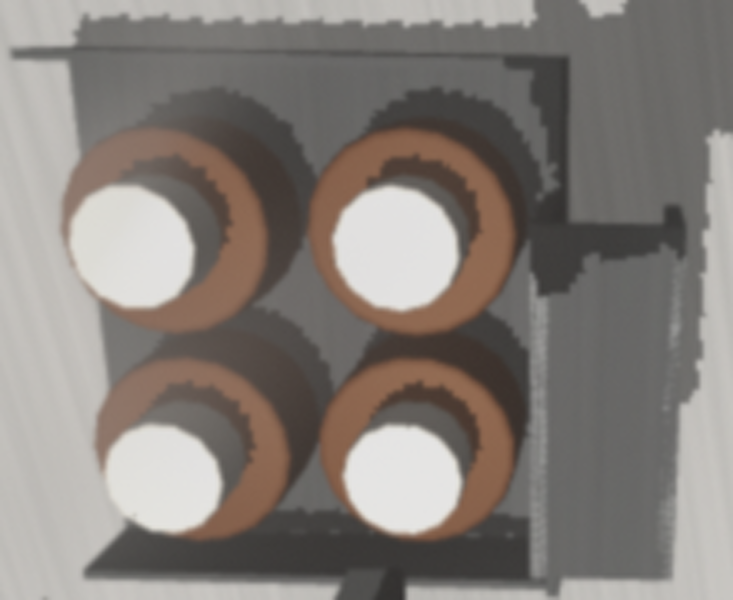

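```bash
python3 -m inch '[0.6,1,2,0.1,0.9,0.8,0, 0.6,1.05,5,0.1,0.9,0.8,0, 0.6,1.05,5,0.1,0.9,0.8,0]'
python3 - <<'E'
from meas import *
s=st();print(s["eef_pos"]); print(rel([564.8,-168.3,32],down(-.167)))
E
```

```text
clock: 24.5
eef_pos: [563.5, -167.5, 123.2]
tool_rot: [-1.579, 0.0, -1.737]
force: [-0.9, 0.3, -0.0]
width: 51.2
[ 563.48960041 -167.53716373  123.17576558]
(array([0.05, 9.12, 0.22]), array([ 0.46,  0.04, -0.01]))
```

```bash
python3 -m inch '[0.6,0.05,4,0.1,0.4,0,0, 0.6,0.05,7,0.1,0.4,0,0, 0.6,0.05,8.5,0.1,0.4,0,0, 0.6,0.05,9.1,0.1,0.4,0,0, 0.6,0.05,9.1,0.1,0.4,0,0]'
python3 - <<'E'
from meas import *
s=st();print(s["eef_pos"],s["force"]); print(rel([564.8,-168.3,32],down(-.167)))
d=imaging.get_image("wrist"); crop(d,0,0,640,400,"w20.png",1)
e=imaging.get_image("side"); crop(e,270,140,430,260,"s20.png")
E
```

```text
clock: 25.0
eef_pos: [567.9, -169.0, 35.6]
tool_rot: [-1.564, -0.0, -1.736]
force: [-0.4, -0.0, -1.3]
width: 51.2
[ 567.93357871 -168.97386944   35.62388352] [-0.3784168  -0.02026199 -1.26964766]
(array([-0.02,  0.36, -0.32]), array([-0.38,  0.12,  0.02]))
```

View pics/w20.png

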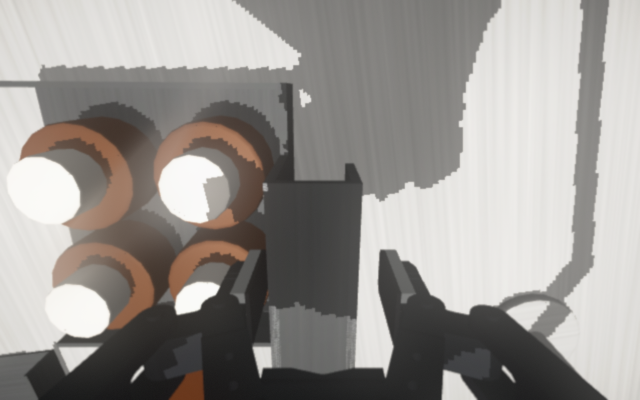

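View pics/s20.png

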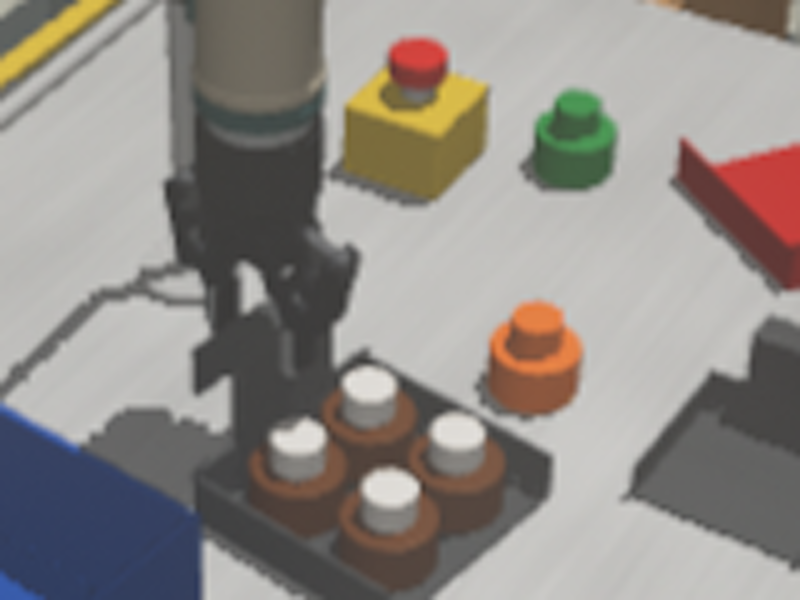

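Run:
```python
from meas import *
e=imaging.get_image("side")
for z in (50,60,70): print(((proj(e,[536,-163,z])-[270,140])*5).round())
c,n=np.cos(-.167),np.sin(-.167)
for L in ((107,45,95),(107,-45,95),(71,-45,95),(71,45,95)):
    print(L,(proj(e,[477+c*L[0]-n*L[1],-153.5+n*L[0]+c*L[1],L[2]])-[270,140])*5)
```

```text
[[299. 404.]]
[[299. 391.]]
[[299. 378.]]
(107, 45, 95) [[190.83301331 348.60764075]]
(107, -45, 95) [[289.41530095 280.76998293]]
(71, -45, 95) [[333.43759766 303.99176838]]
(71, 45, 95) [[235.13446315 373.63038496]]
```

```bash
python3 -m inch '[0.6,0,0.4,-0.2,0,0,0, 0.6,0,0.8,-0.2,0,0,0, 0.6,0,0.8,-0.2,0,0,0, 0,0,0.8,-0.2,0,0,0, 0,0,0.8,-0.2,0,0,0, 0,0,0.8,-0.2,0,0,0, 0,0,0.8,-0.2,0,0,0, 0,0,0.8,-0.2,0,0,0]'
python3 - <<'E'
from meas import *
s=st();print(s["eef_pos"],s["force"],s["torque"],s["width"])
d=imaging.get_image("wrist"); crop(d,0,0,640,400,"w21.png",1)
e=imaging.get_image("side"); crop(e,270,140,430,260,"s21.png")
E
```

```text
clock: 25.95
eef_pos: [564.9, -168.5, 27.5]
tool_rot: [-1.566, -0.0, -1.736]
force: [-3.5, 0.3, 4.9]
width: 35.2
[ 564.9365347  -168.50380383   27.50585075] [-3.50471479  0.25278061  4.857315  ] [ 0.22764628  0.60835958 -0.06264266] 35.23118703366233
```

View pics/w21.png

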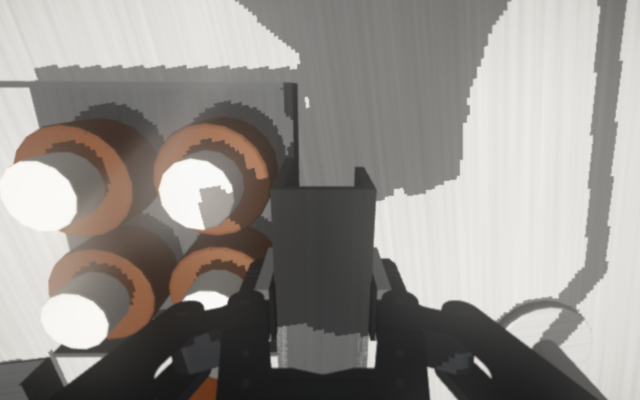

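View pics/s21.png

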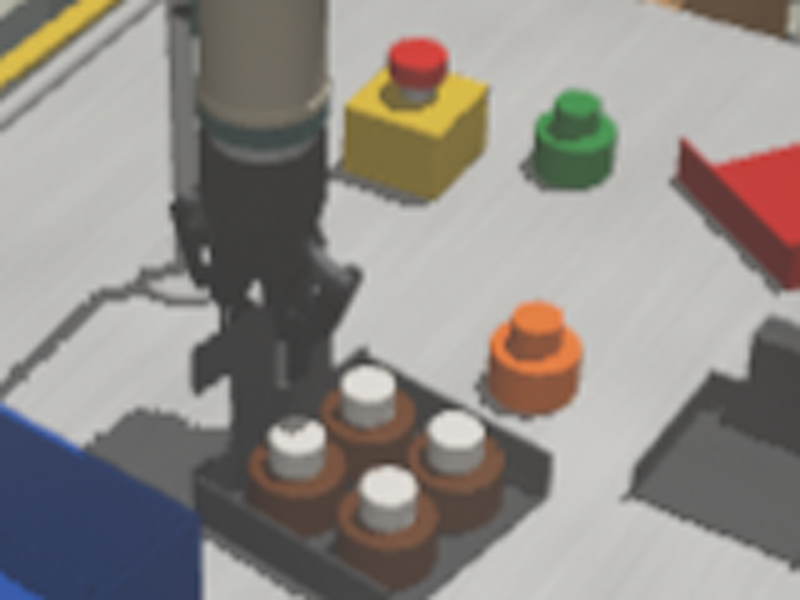

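```bash
python3 -m inch '[0,0,-0.5,0,0,0,0, 0,0,-1.5,0,0,0,0, 0,0,-2.5,0,0,0,0, 0,0,-2.5,0,0,0,0, 0,0,-2.5,0,0,0,0]'
python3 - <<'E'
from meas import *
s=st();print(s["eef_pos"],s["force"],s["torque"],s["width"],s["tool_rot"])
e=imaging.get_image("side"); crop(e,270,140,430,260,"s22.png")
E
```

```text
clock: 26.55
eef_pos: [565.9, -168.7, 52.8]
tool_rot: [-1.563, -0.0, -1.736]
force: [0.8, -0.1, -7.4]
width: 35.2
[ 565.90635297 -168.69714325   52.75369964] [ 0.79686301 -0.13180992 -7.41068548] [-0.09742309 -0.51942555  0.06170063] 35.15147365897931 [-1.56317848e+00 -4.50126288e-04 -1.73569627e+00]
```

View pics/s22.png

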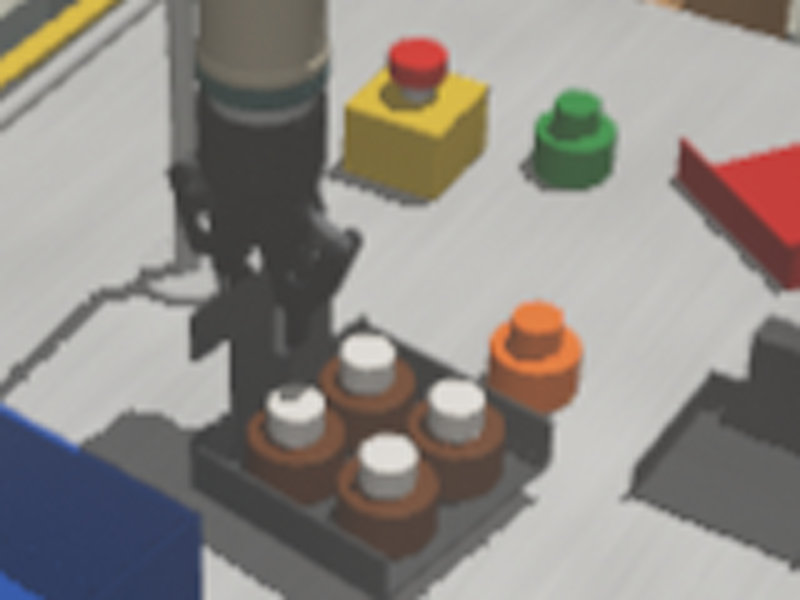

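```bash
python3 -m inch '[0,0,-0.5,0,0,0,0, 0,0,-1.5,0,0,0,0, 0,0,-3,0,0,0,0, 0,0,-4.5,0,0,0,0, 0,0,-6,0,0,0,0, 0,0,-7.5,0,0,0,0, 0,0,-9,0,0,0,0, 0,0,-10.2,0,0,0,0, 0,0,-11,0,0,0,0, 0,0,-11.5,0,0,0,0, 0,0,-11.5,0,0,0,0]'
python3 - <<'E'
from plan import *
s=st();print(s["eef_pos"],s["force"],s["torque"],s["width"],s["tool_rot"])
p,R=tcp_for_lip([600,44,135],-1.69,0,np.array([89,0,27.5])); print(p,rel(p,R))
e=imaging.get_image("side"); crop(e,240,80,440,230,"s23.png")
E
```

```text
clock: 27.7
eef_pos: [564.9, -168.5, 167.8]
tool_rot: [-1.564, -0.0, -1.736]
force: [0.1, -1.2, -6.5]
width: 35.2
[ 564.93865426 -168.50194808  167.82958518] [ 0.05345999 -1.15378757 -6.48874214] [-0.13721513 -0.51596615 -0.01535261] 35.23288126370341 [-1.56360928e+00 -3.57620919e-04 -1.73573100e+00]
[ 580.49686264 -118.83619878  159.5       ] (array([-5.15,  0.84,  0.71]), array([-0.34, 87.38, -0.3 ]))
```

View pics/s23.png

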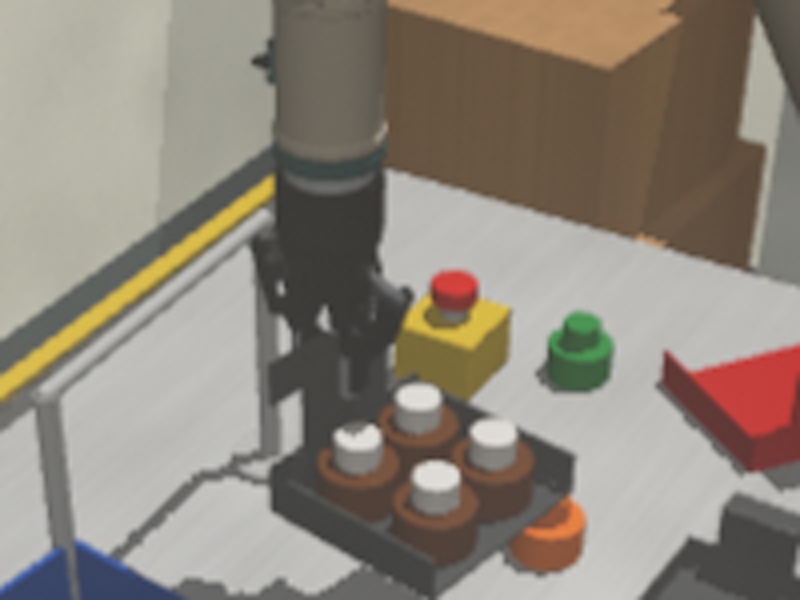

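```bash
python3 -m inch '[0,0,0,0,0,1,0, 0,0,0,0,0,3,0, 0,0,0,0,0,6,0, 0,0,0,0,0,10,0, 0,0,0,0,0,14,0, 0,0,0,0,0,18,0, 0,0,0,0,0,22,0, 0,0,0,0,0,26,0, 0,0,0,0,0,30,0, 0,0,0,0,0,34,0, 0,0,0,0,0,37,0, 0,0,0,0,0,39,0]'
python3 -m inch '[0,0,0,0,0,1,0, 0,0,0,0,0,4,0, 0,0,0,0,0,8,0, 0,0,0,0,0,12,0, 0,0,0,0,0,16,0, 0,0,0,0,0,20,0, 0,0,0,0,0,25,0, 0,0,0,0,0,30,0, 0,0,0,0,0,35,0, 0,0,0,0,0,40,0, 0,0,0,0,0,44,0, 0,0,0,0,0,48,0]'
python3 - <<'E'
from plan import *
s=st();print(s["eef_pos"],s["force"],s["torque"],s["width"],s["tool_rot"])
p,R=tcp_for_lip([600,44,135],-1.69,0,np.array([89,0,27.5])); print(p,rel(p,R))
e=imaging.get_image("side"); crop(e,200,80,440,260,"s24.png")
e=imaging.get_image("top"); crop(e,230,120,470,300,"t24.png")
E
```

```text
clock: 28.95
eef_pos: [564.4, -168.3, 166.8]
tool_rot: [-1.566, 0.003, -2.419]
force: [-0.4, 0.4, -7.2]
width: 35.1
clock: 30.15
eef_pos: [564.3, -168.2, 167.0]
tool_rot: [-1.57, 0.005, 3.026]
force: [-0.1, 0.8, -6.9]
width: 34.9
[ 564.26265573 -168.20207242  167.0009719 ] [-0.09662988  0.75539985 -6.94129471] [-0.48165935  0.07471669 -0.00338885] 34.898838774071315 [-1.57030574  0.00510184  3.02635499]
[ 580.49686264 -118.83619878  159.5       ] (array([-1.04,  0.75, -5.09]), array([-0.03,  0.23, -0.29]))
```

View pics/s24.png

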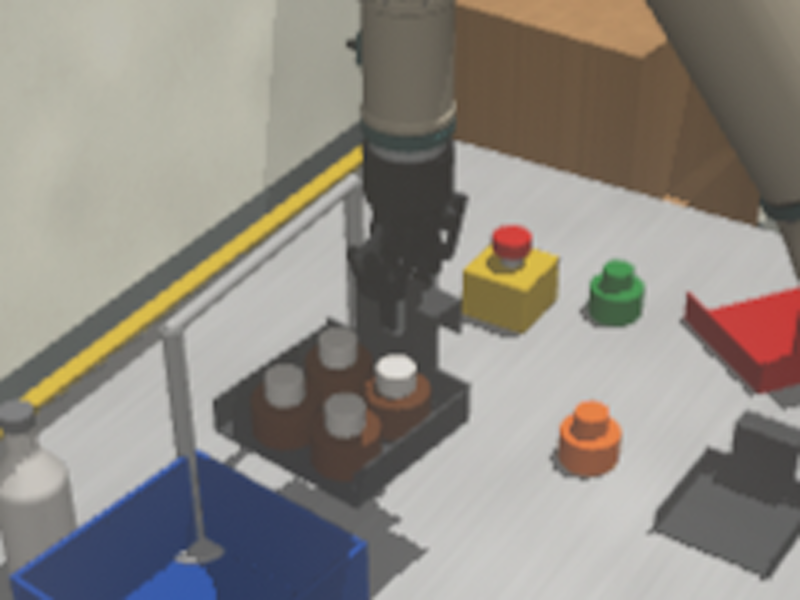

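View pics/t24.png

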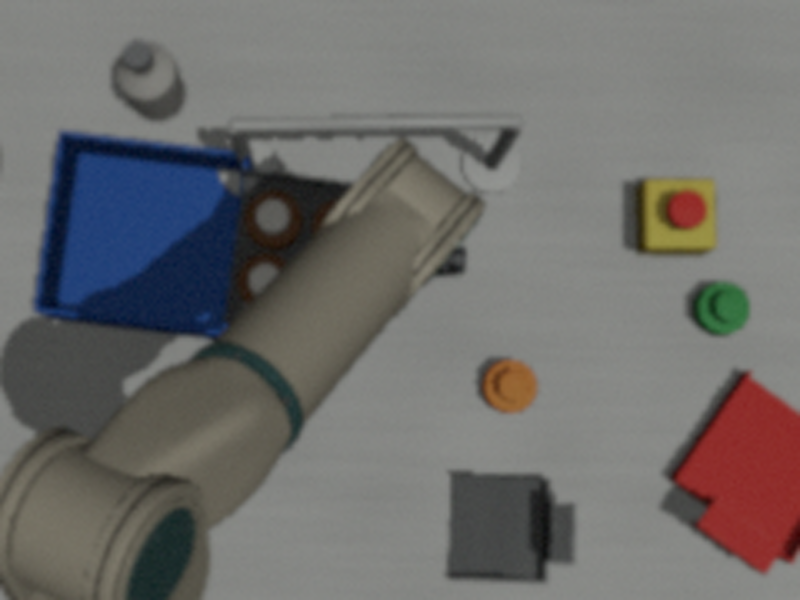

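```bash
python3 -m inch '[0,-0.1,0,-0.4,0,0,0, 0,-0.3,0,-1.2,0,0,0, 0,-0.5,0,-2.2,0,0,0, 0,-0.7,0.1,-3.2,0,0,0, 0,-0.9,0.2,-4.1,0,0,0, 0,-1,0.3,-4.8,0,0,0, 0,-1,0.4,-5.1,0,0,0, 0,-1,0.4,-5.1,0,0,0, 0,-1,0.4,-5.1,0,0,0, 0,-1,0.4,-5.1,0,0,0]'
python3 - <<'E'
from plan import *
s=st();print(s["eef_pos"],s["force"],s["torque"],s["width"],s["tool_rot"])
for t in (0,10,20,30,40):
    p,R=tcp_for_lip([600,44,132],-1.69,np.radians(t),np.array([89,0,27.5])); print(t,p.round(1),rel(p,R))
e=imaging.get_image("side"); crop(e,180,100,420,280,"s25.png")
d=imaging.get_image("wrist"); crop(d,0,0,640,400,"w25.png",1)
E
```

```text
clock: 31.25
eef_pos: [580.2, -119.7, 163.5]
tool_rot: [-1.57, 0.006, 3.028]
force: [0.4, -0.2, -7.1]
width: 35.4
[ 580.19879773 -119.74360786  163.45355452] [ 0.42902421 -0.15912745 -7.05182181] [-0.53769863  0.05249219  0.04934427] 35.423026004967824 [-1.56956763  0.00644466  3.02793673]
0 [ 580.5 -118.8  156.5] (array([-0.01,  0.7 , -0.09]), array([-0.07,  0.32, -0.37]))
10 [ 581.3 -112.1  184.6] (array([-0.04, -2.12, -0.77]), array([ 9.93,  0.28, -0.4 ]))
20 [ 582.7 -100.7  211.1] (array([-0.06, -4.77, -1.91]), array([19.93,  0.25, -0.42]))
30 [584.6 -84.9 235.2] (array([-0.08, -7.18, -3.51]), array([29.93,  0.21, -0.44]))
40 [586.9 -65.1 256.2] (array([-0.11, -9.28, -5.49]), array([39.93,  0.18, -0.47]))
```

View pics/s25.png

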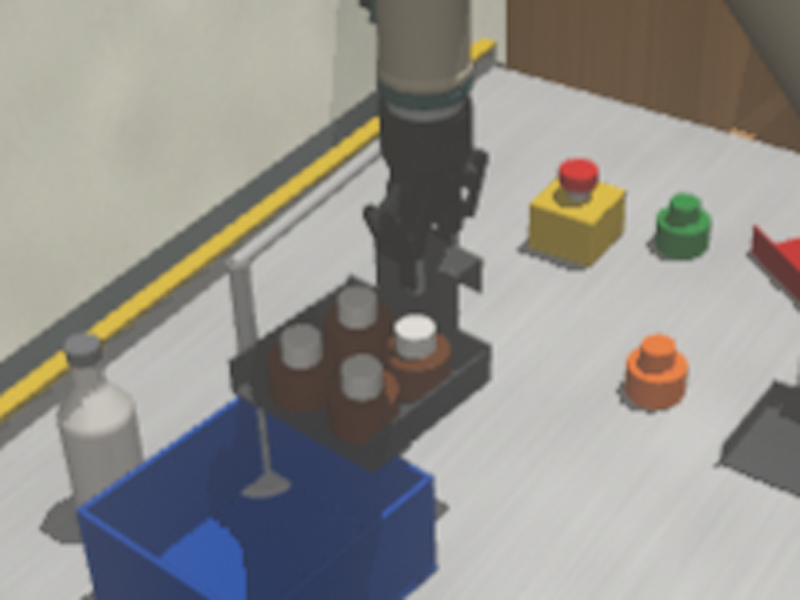

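View pics/w25.png

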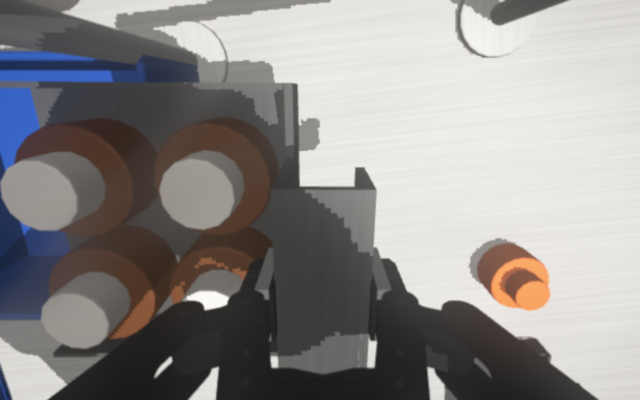

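Run:
```python
from plan import *
e=imaging.get_image("side")
s=st();R=Rt(s); Rtr=np.c_[R[:,2],-R[:,0],-R[:,1]]
o=s["eef_pos"]-Rtr@np.array([89,0,27.5]); print(o, o+Rtr@LIP)
for L in ((-75,80,35),(-75,-80,35),(75,-80,40),(-75,80,0),(-75,-80,0)): print(L,((proj(e,o+Rtr@np.array(L))-[180,100])*3.3333).round())
for X in ((100,-105,110),(-100,-105,110)):
    c,n=np.cos(-.12),np.sin(-.12); print((proj(e,[606+c*X[0]-n*X[1],94+n*X[0]+c*X[1],110])-[180,100])*3.333)
```

```text
[590.57565013 -31.02869216 135.92023239] [599.04098181  43.49442023 138.86027988]
(-75, 80, 35) [[229. 362.]]
(-75, -80, 35) [[373. 443.]]
(75, -80, 40) [[492. 344.]]
(-75, 80, 0) [[233. 395.]]
(-75, -80, 0) [[375. 476.]]
[[263.9457295  377.33021834]]
[[437.56695304 473.77662475]]
```

```bash
python3 -m inch '[0,0,0.3,-0.1,1,0,0, 0,0,0,-0.2,2.5,0,0, 0,0,-0.7,-0.4,5,0,0, 0,0,-1.4,-0.6,7.5,0,0, 0,0,-2.1,-0.8,10,0,0, 0,0,-2.8,-1,12.5,0,0, 0,0,-3.4,-1.3,15,0,0, 0,0,-4.1,-1.6,17.5,0,0, 0,0,-4.8,-1.9,20,0,0, 0,0,-5.4,-2.3,22.5,0,0, 0,0,-5.4,-2.3,22.5,0,0]'
python3 - <<'E'
from plan import *
s=st();print(s["eef_pos"],s["force"],s["torque"],s["width"],s["tool_rot"])
e=imaging.get_image("side"); crop(e,180,100,420,280,"s26.png")
for t in (20,25,30,35,40):
    p,R=tcp_for_lip([600,44,132],-1.69,np.radians(t),np.array([89,0,27.5])); print(t,p.round(1),rel(p,R))
E
```

```text
clock: 32.5
eef_pos: [583.7, -91.7, 216.2]
tool_rot: [-1.179, 0.006, 3.034]
force: [-0.1, 0.5, -6.9]
width: 35.5
[583.67608205 -91.71573229 216.21685047] [-0.11999012  0.51774727 -6.89625334] [ 0.76396075 -0.09397078  0.02941556] 35.48775940599933 [-1.17918328  0.00590304  3.03405568]
20 [ 582.7 -100.7  211.1] (array([-0.04,  0.77,  0.48]), array([-2.43,  0.41, -0.51]))
25 [583.6 -93.3 223.5] (array([-0.05, -0.66,  0.27]), array([ 2.57,  0.38, -0.52]))
30 [584.6 -84.9 235.2] (array([-0.07, -2.07, -0.07]), array([ 7.57,  0.36, -0.54]))
35 [585.7 -75.4 246.1] (array([-0.08, -3.44, -0.53]), array([12.57,  0.34, -0.56]))
40 [586.9 -65.1 256.2] (array([-0.1 , -4.76, -1.11]), array([17.57,  0.31, -0.57]))
```

View pics/s26.png

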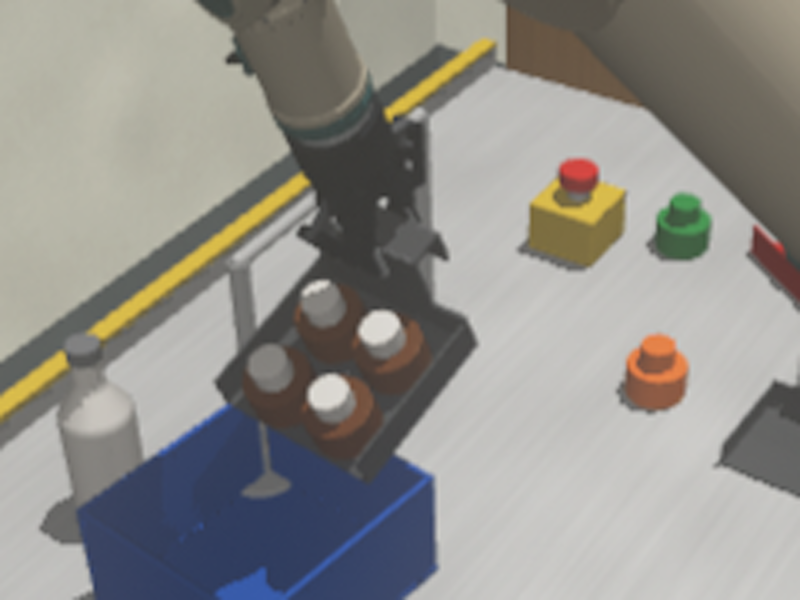

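```bash
python3 -m inch '[0,0,-0.3,0.2,2,0,0, 0,0,-0.9,0.2,4,0,0, 0,0,-1.4,0.1,6,0,0, 0,0,-2,0,7.5,0,0, 0,0,-2,0,7.5,0,0, 0,0,-2,0,7.5,0,0]'
python3 - <<'E'
from plan import *
s=st();print(s["eef_pos"],s["force"],s["torque"],s["width"],s["tool_rot"])
e=imaging.get_image("side"); crop(e,180,100,420,280,"s27.png")
E
```

```text
clock: 33.15
eef_pos: [583.6, -88.0, 235.9]
tool_rot: [-1.046, 0.007, 3.03]
force: [0.6, -0.3, -5.4]
width: 35.4
[583.59971963 -88.01875949 235.91300251] [ 0.60460355 -0.26432612 -5.3774949 ] [ 0.73852629 -0.08896622  0.0167234 ] 35.403434341230835 [-1.04611433  0.00652882  3.02987052]
```

View pics/s27.png

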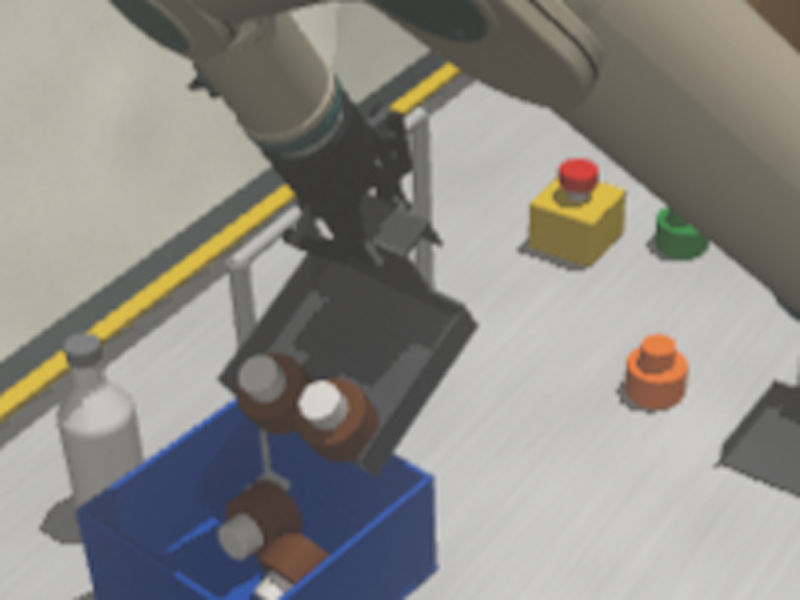

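```bash
python3 -m inch '[0,0,0,0,0,0,0, 0,0,0,0,0,0,0, 0,0,0,0,0,0,0, 0,0,0,0,0,0,0]'
python3 - <<'E'
from plan import *
s=st();print(s["eef_pos"],s["force"],s["torque"],s["width"],s["tool_rot"])
e=imaging.get_image("side"); crop(e,180,100,420,280,"s28.png")
e=imaging.get_image("top"); crop(e,220,120,380,240,"t28.png")
E
```

```text
clock: 33.6
eef_pos: [583.4, -88.6, 236.0]
tool_rot: [-1.047, 0.007, 3.029]
force: [-0.8, -0.1, -2.6]
width: 34.8
[583.4251887  -88.61254061 236.00631237] [-0.82879826 -0.06701611 -2.57722298] [ 0.66164326 -0.07937318 -0.04199867] 34.81885361895212 [-1.04679022  0.00672251  3.02858194]
```

View pics/s28.png

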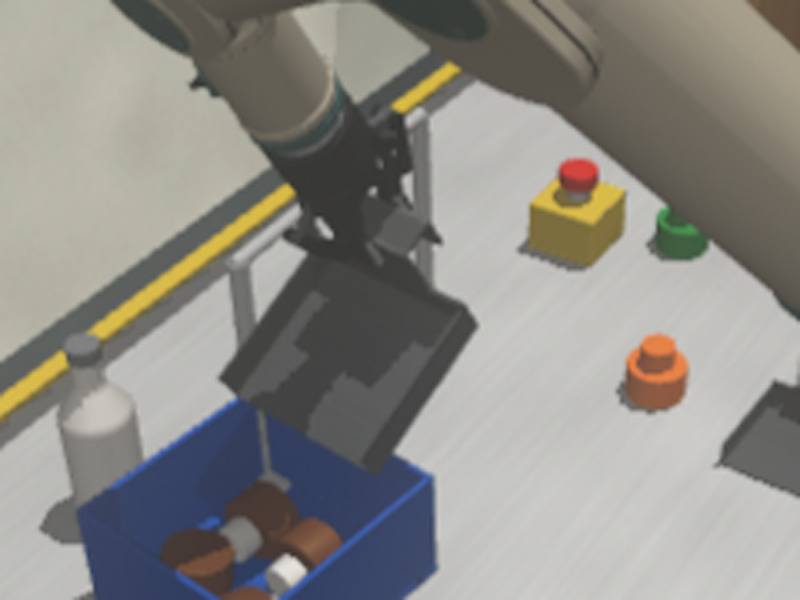

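View pics/t28.png

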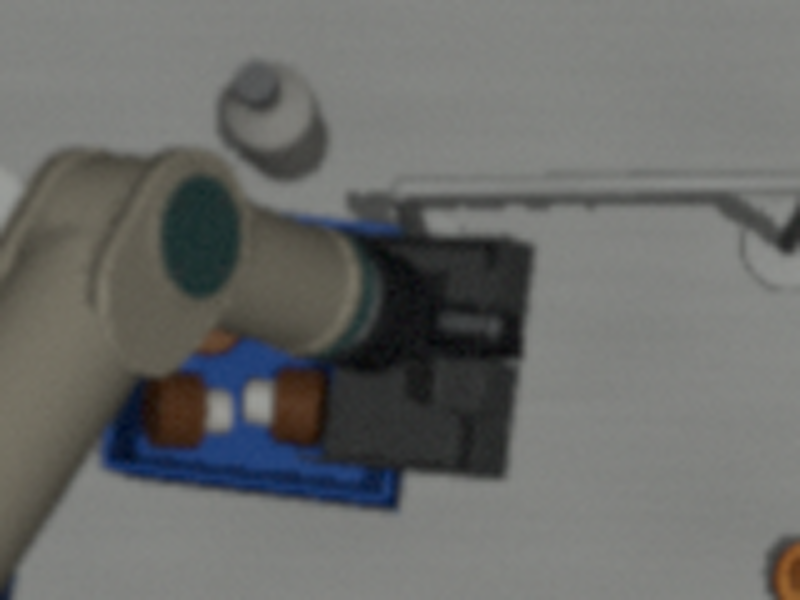

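Run:
```python
from plan import *
print(rel([583,-110,290]))
print(rel([583,-150,290],down(-1.69)))
```

```text
(array([-0.24, -3.61,  4.56]), array([0., 0., 0.]))
(array([-0.69, -1.62,  8.  ]), array([-30.03,   0.26,  -0.46]))
```

```bash
python3 -m inch '[0,-0.1,-1.2,1.5,0,0,0, 0,-0.2,-2.5,3,0,0,0, 0,-0.3,-3.6,4.6,0,0,0, 0,-0.4,-3,5.5,-5,0,0, 0,-0.5,-2.5,6.5,-10,0,0, 0,-0.6,-2,7.2,-15,0,0, 0,-0.7,-1.6,8,-20,0,0, 0,-0.7,-1.6,8,-25,0,0, 0,-0.7,-1.6,8,-30,0,0, 0,-0.7,-1.6,8,-30,0,0]'
python3 - <<'E'
from plan import *
s=st();print(s["eef_pos"],s["force"],s["torque"],s["width"],s["tool_rot"])
print(rel([610,-150,285],down(.012)))
e=imaging.get_image("side"); crop(e,180,60,420,240,"s29.png")
E
```

```text
clock: 34.7
eef_pos: [581.4, -157.1, 292.2]
tool_rot: [-1.567, 0.009, 3.02]
force: [-0.3, -1.8, -2.2]
width: 35.2
[ 581.39500044 -157.1079706   292.16429572] [-0.30966486 -1.82502966 -2.24948925] [-0.34746875  0.09754539  0.03852017] 35.150918911709 [-1.5666947   0.00899462  3.02019924]
(array([-2.75,  0.74, -1.05]), array([ -0.61, -97.64,  -0.18]))
```

View pics/s29.png

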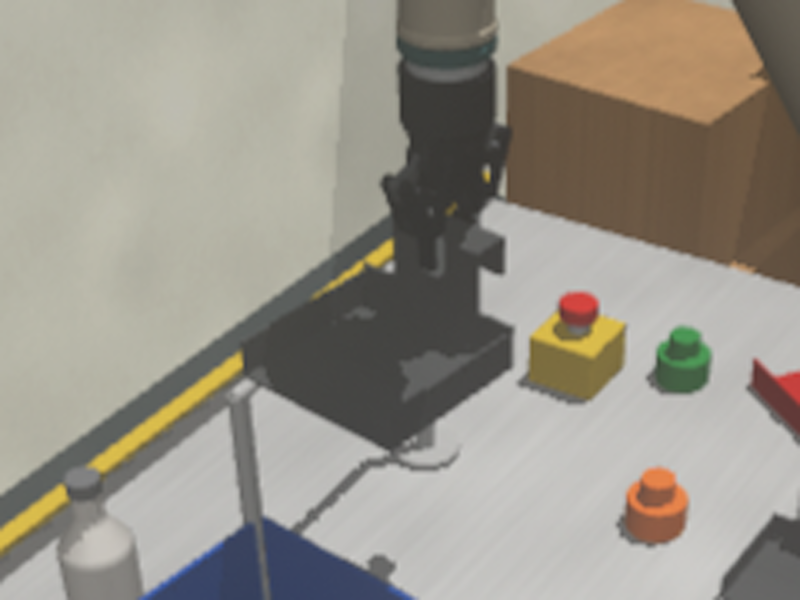

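```bash
python3 -m inch '[0,0,0,0,0,-4,0, 0,0,0,0,0,-12,0, 0,0,0,0,0,-20,0, 0,0,0,0,0,-28,0, 0,0,0,0,0,-36,0, 0,0,0,0,0,-44,0, 0,0,0,0,0,-52,0, 0,0,0,0,0,-60,0, 0,0,0,0,0,-68,0, 0,0,0,0,0,-76,0, 0,0,0,0,0,-84,0, 0,0,0,0,0,-91,0]'
python3 -m inch '[0,0,0,0,0,-4,0, 0,0,0,0,0,-6.6,0, 0,0,0,0,0,-6.6,0, 0,0,0,0,0,-6.6,0]'
python3 - <<'E'
from plan import *
s=st();print(s["eef_pos"],s["force"],s["torque"],s["width"],s["tool_rot"],s["qpos"].round(2))
print(rel([699,-149,260],down(.012)))
e=imaging.get_image("side"); crop(e,180,60,420,240,"s30.png")
e=imaging.get_image("top"); crop(e,220,100,460,280,"t30.png")
E
```

```text
clock: 35.95
eef_pos: [583.6, -148.6, 289.7]
tool_rot: [-1.565, -0.003, -1.658]
force: [0.3, 0.3, -3.1]
width: 35.6
clock: 36.35
eef_pos: [583.4, -148.9, 289.7]
tool_rot: [-1.565, -0.002, -1.55]
force: [-0.3, -0.1, -2.7]
width: 35.1
[ 583.41268283 -148.92415201  289.66721654] [-0.25206578 -0.07204914 -2.73826274] [ 0.02921838 -0.13932726 -0.04003811] 35.1453553603967 [-1.56491221 -0.0023833  -1.54995992] [ 0.02  0.48  0.29  1.54 -0.14  1.13  0.36]
(array([ 0.24,  3.04, 11.54]), array([-0.34,  0.51,  0.14]))
```

View pics/s30.png

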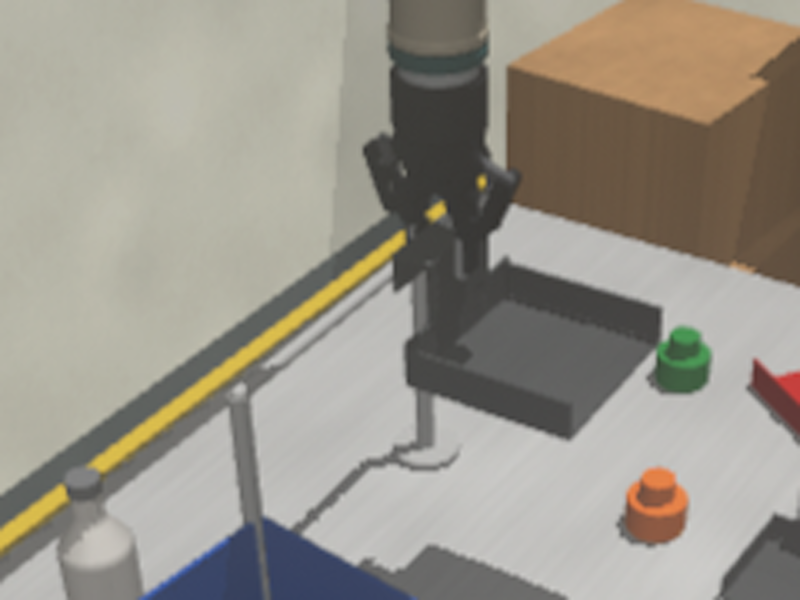

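View pics/t30.png

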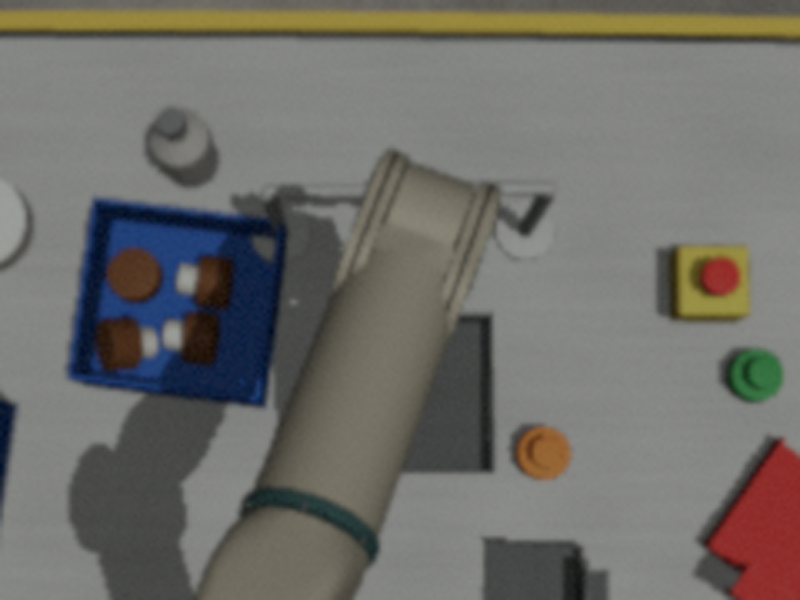

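```bash
cat > chk.py <<'E'
from plan import *
import sys
e=imaging.get_image("side")
s=st();R=Rt(s); Rtr=np.c_[R[:,2],-R[:,0],-R[:,1]]
o=s["eef_pos"]-Rtr@np.array([89,0,27.5]); print("hook",o+Rtr@[89,0,84.])
im=cv2.resize(e["img"][60:240,180:420,::-1],None,fx=3.3333,fy=3.3333,interpolation=cv2.INTER_CUBIC)
def pt(X,c):
    q=((proj(e,X)[0]-[180,60]+.5)*3.3333).astype(int); cv2.circle(im,tuple(map(int,q)),3,c,-1)
for L in ((-75,80,35),(-75,-80,35),(75,-80,40),(75,80,40),(107,45,95),(107,-45,95),(71,45,95),(71,-45,95),(107,45,60),(107,-45,60),(-75,80,0),(75,80,0)): pt(o+Rtr@np.array(L,float),(0,0,255))
for y in range(-290,0,40): pt([699-.012*(y+149),y,240],(0,255,0))
cv2.imwrite("pics/"+sys.argv[1],im)
E
python3 chk.py c1.png
```

```text
hook [ 582.91295551 -149.3969161   346.21804229]
```

View pics/c1.png

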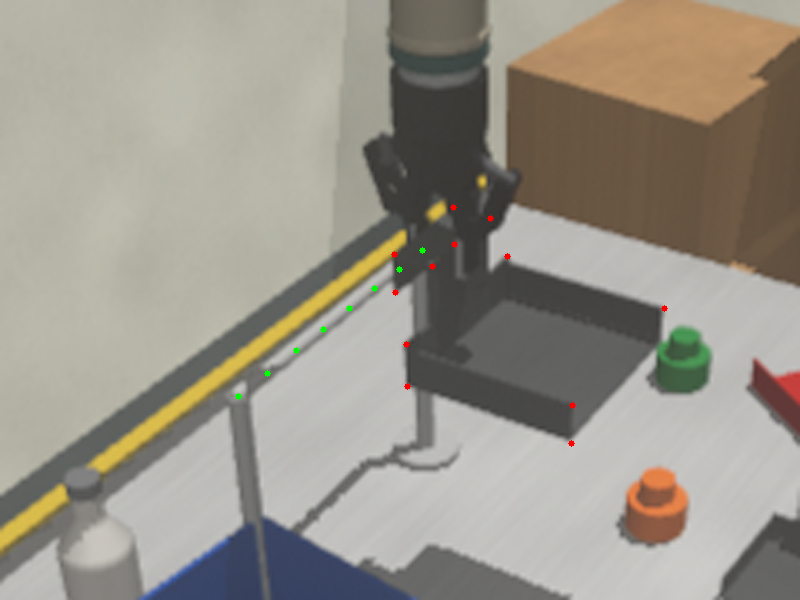

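```bash
python3 -m inch '[0,0.1,0,1,-0.3,0.5,0, 0,0.2,0,3,-0.3,0.5,0, 0,0.2,0,5,-0.3,0.5,0, 0,0.2,0,7,-0.3,0.5,0, 0,0.2,0,9,-0.3,0.5,0, 0,0.2,0.5,10.5,-0.3,0.5,0, 0,0.2,1.5,11.5,-0.3,0.5,0, 0,0.2,2.5,11.5,-0.3,0.5,0, 0,0.2,3.0,11.5,-0.3,0.5,0, 0,0.2,3.0,11.5,-0.3,0.5,0, 0,0.2,3.0,11.5,-0.3,0.5,0]'
python3 chk.py c2.png
python3 - <<'E'
from plan import *
s=st();print(s["eef_pos"],s["force"],s["tool_rot"],rel([699,-149,183.5],down(.012)))
d=imaging.get_image("wrist"); crop(d,0,0,640,400,"w30.png",1)
E
```

```text
clock: 37.6
eef_pos: [697.8, -149.9, 260.8]
tool_rot: [-1.57, -0.002, -1.56]
force: [0.6, -0.2, -2.8]
width: 35.2
hook [ 698.01041758 -149.86106663  317.70827315]
[ 698.1066715  -149.95698469  261.20843656] [ 0.8300709   0.03540064 -3.23309411] [-1.56911135 -0.00171616 -1.55988262] (array([-0.11,  7.77,  0.08]), array([-0.1 , -0.06,  0.1 ]))
```

View pics/c2.png

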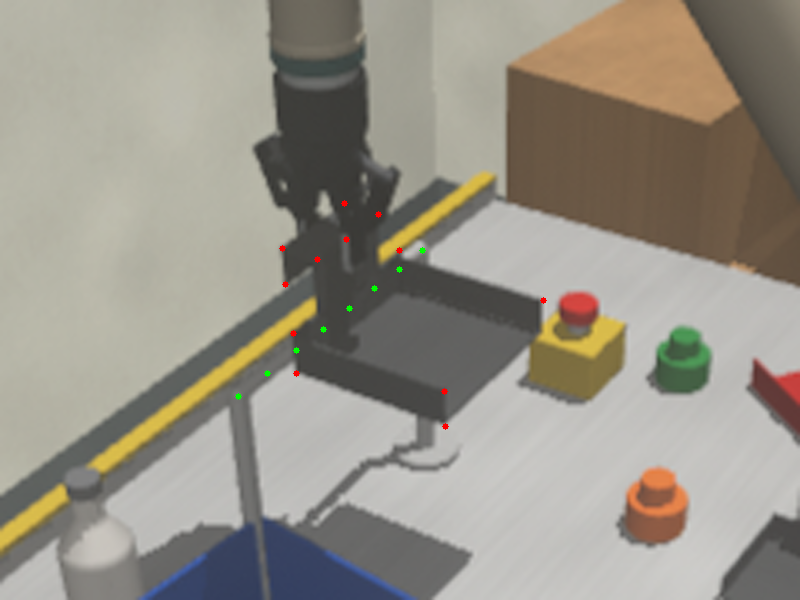

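View pics/w30.png

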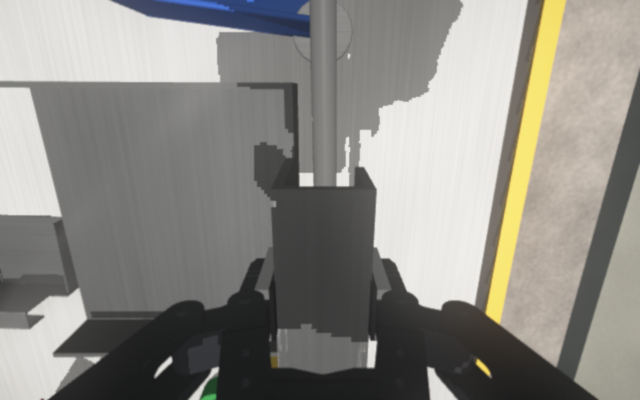

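```bash
python3 -m inch '[0,0,1,0,0,0,0, 0,0,2,0.1,0,0,0, 0,0,3,0.1,0,0,0, 0,0,4,0.1,0,0,0, 0,0,5,0.1,0,0,0, 0,0,6,0.1,0,0,0, 0,0,7,0.1,0,0,0, 0,0,7,0.1,0,0,0]'
python3 - <<'E'
from plan import *
s=st();print(s["eef_pos"],s["force"],s["tool_rot"],rel([699,-149,183.5],down(.012)))
d=imaging.get_image("wrist"); crop(d,0,0,640,400,"w31.png",1)
E
```

```text
clock: 38.5
eef_pos: [698.2, -149.4, 188.3]
tool_rot: [-1.573, -0.001, -1.56]
force: [-1.8, -0.1, -3.0]
width: 35.2
[ 698.17557386 -149.37744455  188.30146501] [-1.79107877 -0.06467611 -2.96979808] [-1.57325184e+00 -6.07018425e-04 -1.55951249e+00] (array([-0.04,  0.48,  0.08]), array([ 0.14, -0.04,  0.03]))
```

View pics/w31.png

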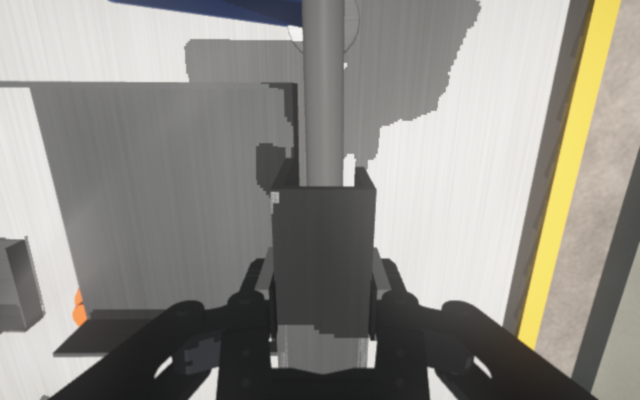

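```bash
python3 -m inch '[0,0,0.2,0,0,0,0, 0,0,0.4,0,0,0,0, 0,0,0.4,0,0,0,0]'
python3 -m inch '[0,0,0.15,0,0,0,0, 0,0,0.15,0,0,0,0]'
python3 chk.py c3.png
```

```text
clock: 38.85
eef_pos: [699.4, -149.8, 186.6]
tool_rot: [-1.57, -0.001, -1.56]
force: [-1.4, -0.2, -3.4]
width: 35.0
clock: 39.05
eef_pos: [699.4, -149.7, 185.0]
tool_rot: [-1.57, -0.001, -1.559]
force: [0.6, -0.5, -3.2]
width: 35.4
hook [ 699.32950618 -149.70634215  241.49204383]
```

View pics/c3.png

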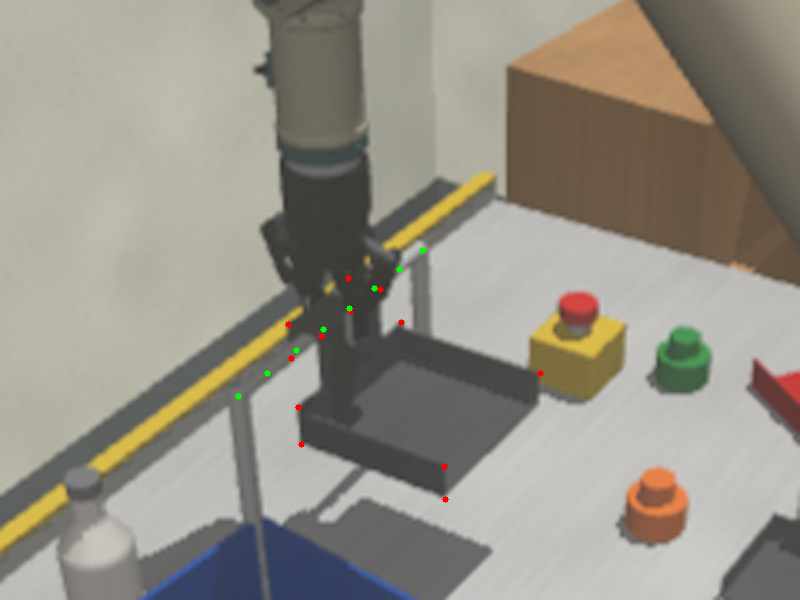

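```bash
python3 -m inch '[0,0,0.2,0,0,0,0, 0,0,0.2,0,0,0,0]'
python3 -m inch '[0,0,0.2,0,0,0,0, 0,0,0.2,0,0,0,0]'
```

```text
clock: 39.3
eef_pos: [699.7, -149.8, 183.6]
tool_rot: [-1.569, -0.002, -1.559]
force: [-1.2, 0.8, 0.2]
width: 34.9
clock: 39.5
eef_pos: [699.8, -149.9, 183.6]
tool_rot: [-1.568, -0.001, -1.56]
force: [-4.3, 1.3, 8.6]
width: 35.0
```

```bash
python3 -m inch '[0,0,-0.25,0,0,0,0, 0,0,-0.25,0,0,0,0, 0,0,-0.26,0.39,4,0,0, 0,0,-0.3,0.79,8,0,0, 0,0,-0.37,1.17,12,0,0, 0,0,-0.47,1.56,16,0,0, 0,0,-0.47,1.56,16,0,0]'
python3 chk.py c4.png
```

```text
clock: 40.2
eef_pos: [712.5, -150.1, 185.1]
tool_rot: [-1.293, -0.001, -1.561]
force: [-2.2, -1.0, -0.1]
width: 34.9
hook [ 697.69192025 -150.12420357  239.60162742]
```

View pics/c4.png

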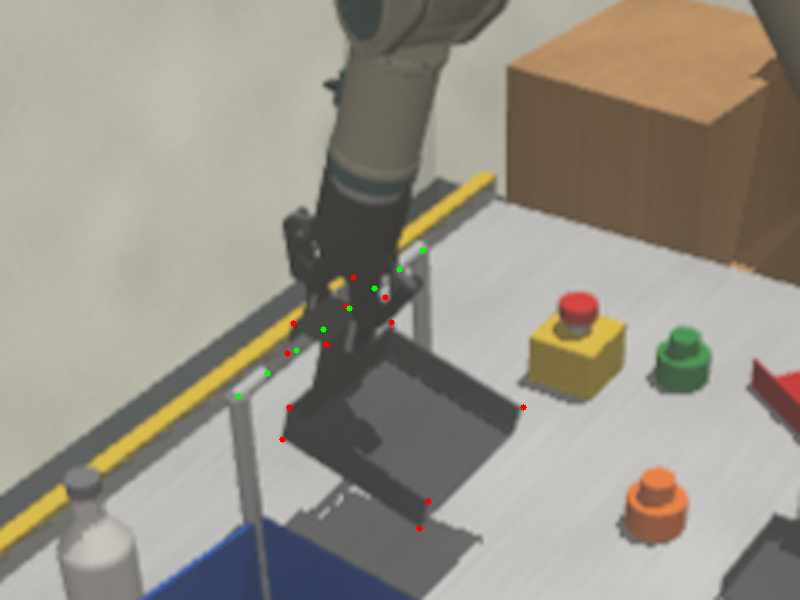

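```bash
python3 -m inch '[0,0,-0.01,0.39,4,0,0, 0,0,-0.05,0.79,8,0,0, 0,0,-0.12,1.17,12,0,0, 0,0,-0.22,1.56,16,0,0, 0,0,-0.34,1.93,20,0,0, 0,0,-0.49,2.3,24,0,0, 0,0,-0.66,2.65,28,0,0, 0,0,-0.66,2.65,28,0,0, 0,0,-0.66,2.65,28,0,0]'
python3 chk.py c5.png
```

```text
clock: 41.15
eef_pos: [731.1, -149.7, 209.6]
tool_rot: [-0.95, 0.05, -1.52]
force: [-42.8, 9.8, -37.5]
width: 35.3
hook [ 698.42774698 -153.69511826  255.5468387 ]
```

View pics/c5.png

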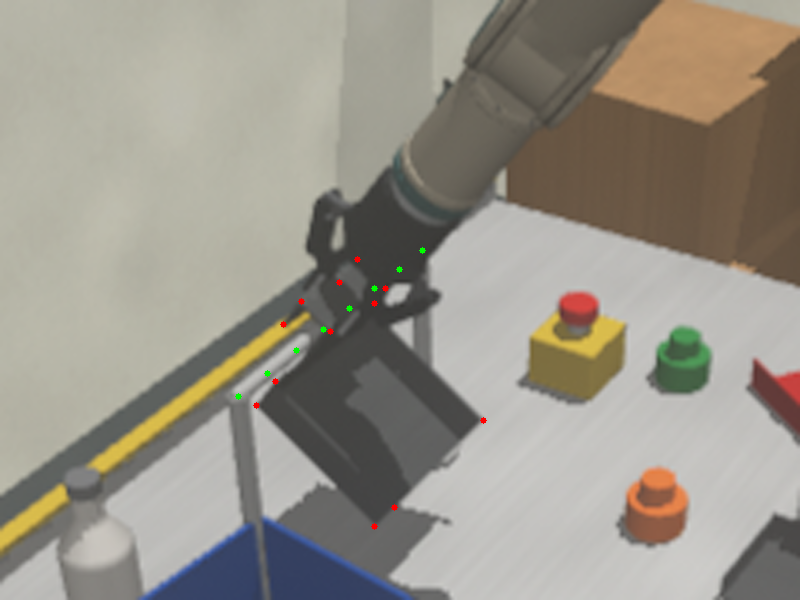

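Run:
```python
from plan import *
s=st();print(s["qpos"].round(2),s["eef_pos"],s["force"],s["torque"],s["tool_rot"])
piv=np.array([699,-150,240.])
for t in (35,30,25):
    th=np.radians(t); R=Rtray(.01,th); Rtool=np.c_[R@[0,-1,0],R@[0,0,-1.],R@[1,0,0]]
    print(t,rel(piv+R@[0,0,-56.5],Rtool))
```

```text
[ 0.29  0.55 -0.01  1.89 -1.09  0.25  1.33] [ 731.15534445 -149.74513324  209.66054465] [-43.08356856   9.62342995 -37.4543533 ] [ 1.44351382 12.65381628  2.26646315] [-0.94954001  0.04962528 -1.51987314]
35 (array([ 0.07,  1.31, -0.91]), array([-0.54,  0.27, -3.67]))
30 (array([ 0.07,  1.28, -1.4 ]), array([-5.54,  0.43, -3.66]))
25 (array([ 0.06,  1.22, -1.89]), array([-10.53,   0.59,  -3.64]))
```

```bash
python3 -m inch '[0,0,0.4,-0.6,-3,0,-1.5, 0,0,0.6,-0.9,-5,0,-2]'
python3 - <<'E'
from plan import *
s=st();print(s["qpos"].round(2),s["eef_pos"],s["force"],s["torque"],s["tool_rot"])
piv=np.array([699,-150,240.])
for t in (30,25):
    th=np.radians(t); R=Rtray(.01,th); Rtool=np.c_[R@[0,-1,0],R@[0,0,-1.],R@[1,0,0]]
    print(t,rel(piv+R@[0,0,-56.5],Rtool))
E
```

```text
clock: 41.4
eef_pos: [729.4, -154.7, 205.5]
tool_rot: [-1.035, 0.015, -1.547]
force: [-42.7, 5.8, -17.9]
width: 35.0
[ 0.08  0.57  0.26  1.83 -0.92  0.37  1.09] [ 729.35176947 -154.71971874  205.51673399] [-42.72957276   5.77324587 -17.90010757] [ 1.46508683 10.5001473   1.40868933] [-1.03495221  0.01478163 -1.54652455]
30 (array([-0.48,  1.15, -0.91]), array([-0.7 ,  0.28, -1.14]))
25 (array([-0.49,  1.12, -1.4 ]), array([-5.7 ,  0.33, -1.13]))
```

```bash
python3 -m inch '[0,-0.2,0.4,-0.5,-1.5,0.1,-0.5, 0,-0.4,0.8,-0.9,-3,0.2,-1, 0,-0.45,1.1,-1.2,-4,0.3,-1.1, 0,-0.45,1.1,-1.2,-4,0.3,-1.1]'
python3 - <<'E'
from plan import *
s=st();print(s["qpos"].round(2),s["eef_pos"],s["force"],s["torque"],s["tool_rot"])
piv=np.array([699,-150,240.])
for t in (30,25):
    th=np.radians(t); R=Rtray(.01,th); Rtool=np.c_[R@[0,-1,0],R@[0,0,-1.],R@[1,0,0]]
    print(t,rel(piv+R@[0,0,-56.5],Rtool))
E
python3 chk.py c6.png
```

```text
clock: 41.8
eef_pos: [730.5, -156.2, 197.3]
tool_rot: [-1.092, -0.009, -1.565]
force: [-40.6, 0.5, -8.3]
width: 35.1
[-0.02  0.6   0.38  1.79 -0.83  0.44  0.96] [ 730.48648073 -156.23016835  197.30908321] [-40.64926796   0.54040971  -8.25450737] [-0.13133065  8.78500321  0.81156184] [-1.09216053 -0.00934729 -1.56458926]
30 (array([-0.66,  0.4 , -0.57]), array([2.58, 0.07, 0.57]))
25 (array([-0.66,  0.4 , -1.06]), array([-2.42,  0.04,  0.58]))
hook [ 704.4851565  -155.89187714  247.48817811]
```

View pics/c6.png

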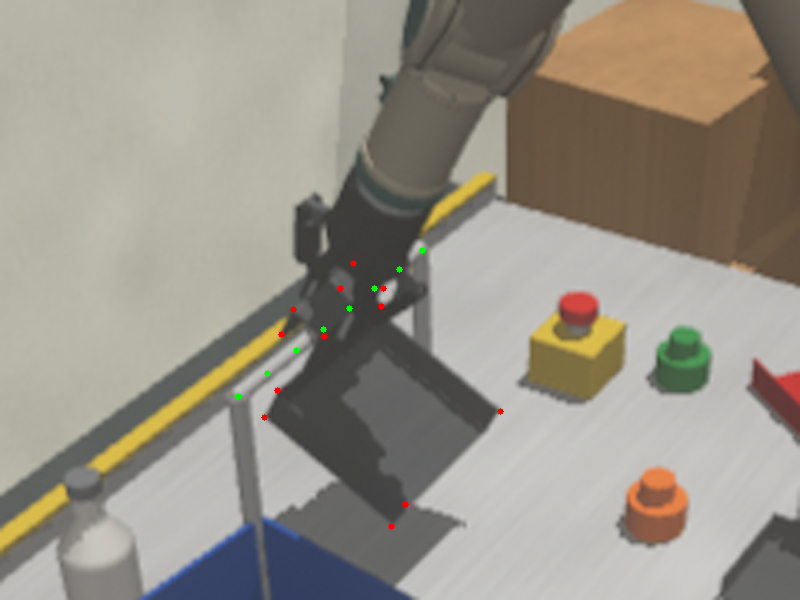

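```bash
python3 -m inch '[0,-0.2,0.2,-0.4,0,0,0, 0,-0.4,0.3,-0.7,0,0,0.3, 0,-0.6,0.4,-0.8,0,0,0.5, 0,-0.6,0.4,-0.8,0,0,0.5]'
python3 - <<'E'
from plan import *
s=st();print(s["qpos"].round(2),s["eef_pos"],s["force"],s["torque"],s["tool_rot"],s["width"])
piv=np.array([699,-150,240.])
for t in (27,):
    th=np.radians(t); R=Rtray(.01,th); Rtool=np.c_[R@[0,-1,0],R@[0,0,-1.],R@[1,0,0]]
    print(t,rel(piv+R@[0,0,-56.5],Rtool))
E
python3 chk.py c7.png
```

```text
clock: 42.25
eef_pos: [732.2, -155.2, 195.5]
tool_rot: [-1.077, -0.009, -1.566]
force: [-27.2, -4.8, -6.9]
width: 34.9
[-0.01  0.6   0.35  1.8  -0.86  0.41  0.99] [ 732.16639914 -155.21455705  195.48294353] [-27.19719567  -4.78736006  -6.8967956 ] [-1.08074761  6.07012325  0.32643136] [-1.0766949  -0.00850507 -1.56618559] 34.92993633811405
27 (array([-0.56,  0.15, -0.93]), array([-1.31, -0.05,  0.57]))
hook [ 705.3699151  -154.88539834  245.23770502]
```

View pics/c7.png

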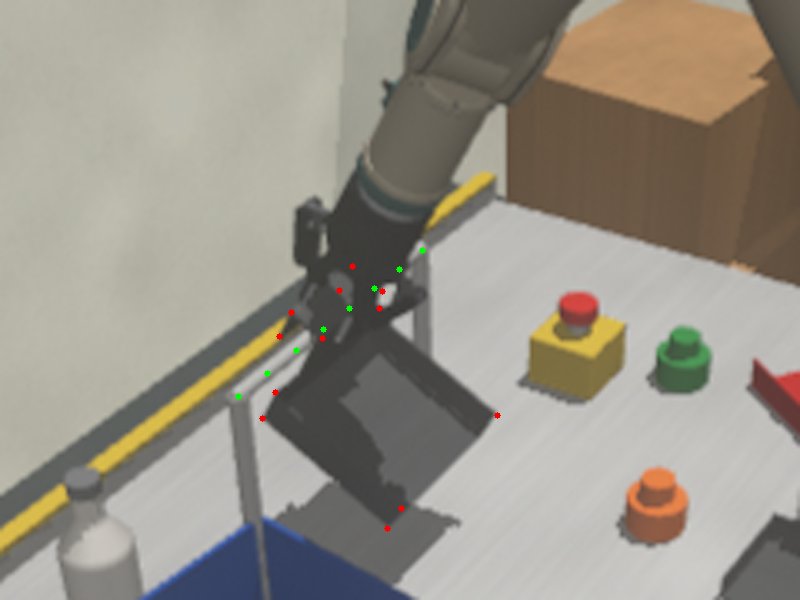

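```bash
python3 -m inch '[0,-0.2,0.1,-0.4,0,0,0, 0,-0.4,0.1,-0.8,-1,0,0.3, 0,-0.5,0.1,-0.9,-1.3,0,0.5, 0,-0.5,0.1,-0.9,-1.3,0,0.5]'
python3 - <<'E'
from plan import *
s=st();print(s["qpos"].round(2),s["eef_pos"],s["force"],s["torque"],s["tool_rot"],s["width"])
piv=np.array([699,-150,240.])
for t in (27,):
    th=np.radians(t); R=Rtray(.01,th); Rtool=np.c_[R@[0,-1,0],R@[0,0,-1.],R@[1,0,0]]
    print(t,rel(piv+R@[0,0,-56.5],Rtool))
E
python3 chk.py c8.png
```

```text
clock: 42.7
eef_pos: [731.6, -151.9, 194.8]
tool_rot: [-1.087, -0.005, -1.564]
force: [-9.8, -6.0, -9.7]
width: 35.2
[-0.02  0.6   0.37  1.79 -0.85  0.43  0.97] [ 731.63614466 -151.91440558  194.79295143] [-9.79720859 -6.00787075 -9.70087787] [-1.3509636   3.23598135 -0.19413912] [-1.08695473 -0.00541163 -1.56446224] 35.24592349613578
27 (array([-0.22,  0.13, -0.86]), array([-0.72, -0.04,  0.37]))
hook [ 705.31601642 -151.85075738  244.78886147]
```

View pics/c8.png

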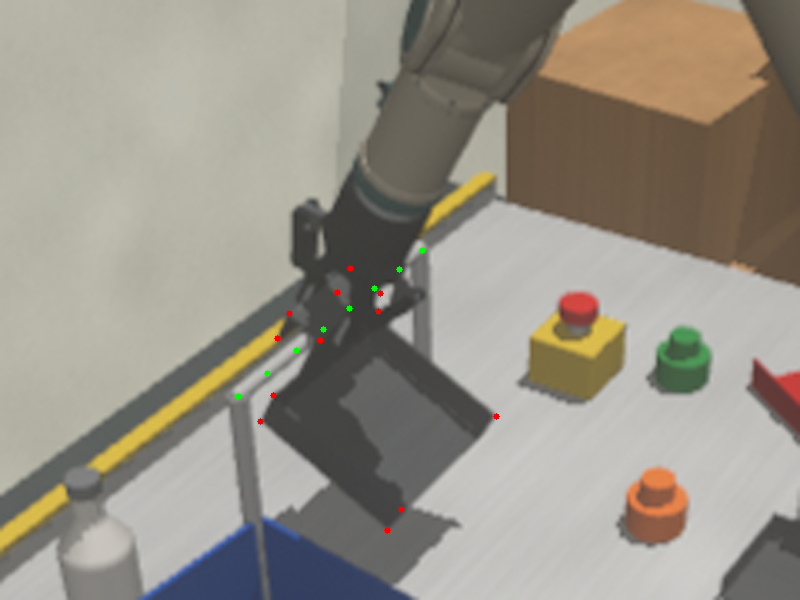

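```bash
python3 -m inch '[0,-0.1,0.1,-0.3,0,0,0.2, 0,-0.15,0.2,-0.4,0,0,0.4, 0,-0.15,0.2,-0.4,0,0,0.4]'
python3 - <<'E'
from plan import *
s=st();print(s["eef_pos"],s["force"],s["torque"],s["tool_rot"],s["width"])
d=imaging.get_image("wrist"); crop(d,0,0,640,400,"w40.png",1)
E
```

```text
clock: 43.05
eef_pos: [732.3, -148.2, 193.7]
tool_rot: [-1.081, 0.003, -1.56]
force: [-6.1, -2.7, -5.6]
width: 35.2
[ 732.30753295 -148.2041675   193.67991877] [-6.08004465 -2.70942713 -5.57274727] [-0.69358279  2.03050126 -0.02160547] [-1.0807788   0.00297622 -1.55989482] 35.224489932883564
```

View pics/w40.png

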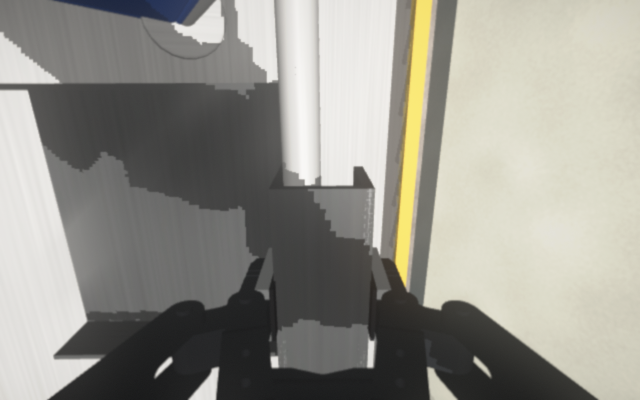

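```bash
python3 -m inch '[0.5,0,0,0,0,0,0, 0.6,0,0,0,0,0,0, 0.7,0,0,0,0,0,0, 0.8,0,0,0,0,0,0]'
python3 - <<'E'
from plan import *
s=st();print(s["eef_pos"],s["force"],s["torque"],s["tool_rot"],s["width"])
d=imaging.get_image("wrist"); crop(d,0,0,640,400,"w41.png",1)
d=imaging.get_image("side"); crop(d,180,60,420,240,"s41.png")
E
```

```text
clock: 43.5
eef_pos: [736.0, -146.8, 197.8]
tool_rot: [-1.072, 0.003, -1.56]
force: [-0.5, 0.0, -0.3]
width: 68.0
[ 736.04454105 -146.82401617  197.84403836] [-0.45680632  0.02717665 -0.31735516] [-0.02024556  0.66396739 -0.02456245] [-1.07156388  0.00307964 -1.55997984] 68.00817300352071
```

View pics/w41.png

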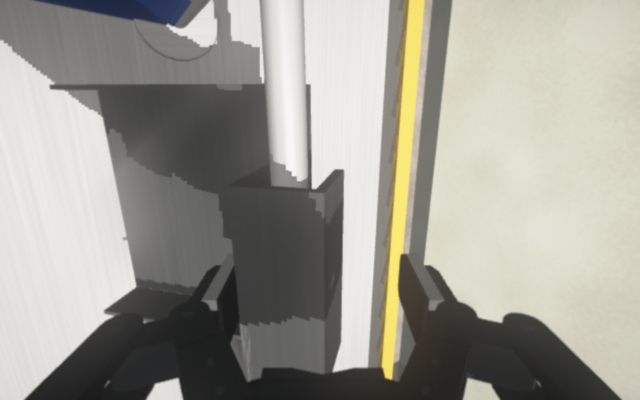

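View pics/s41.png

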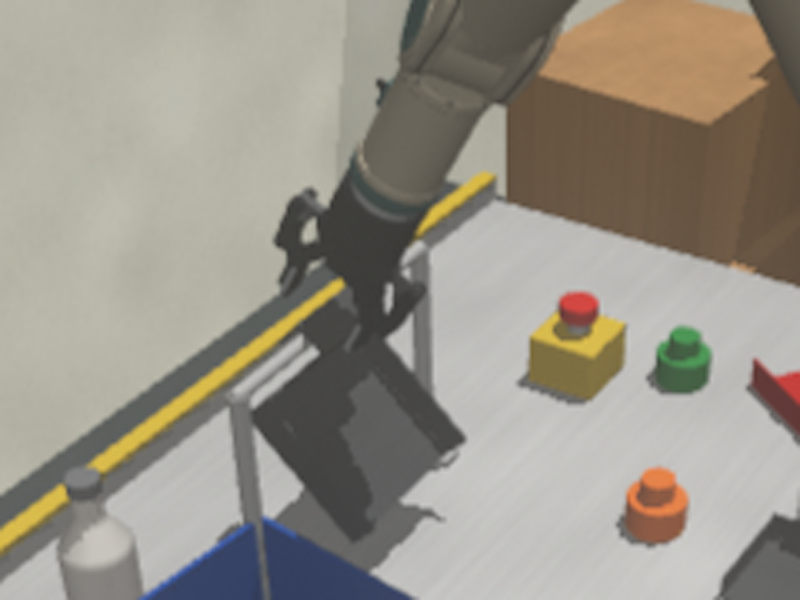

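```bash
python3 -m inch '[1,0,0,-0.5,0,0,0, 1,0,0,-1,0,0,0, 1,0,-1,-1,0,0,0, 1,0,-3,-1,0,0,0, 1,0,-6,-1,0,0,0, 1,0,-9,-1,0,0,0, 1,0,-13,-1,0,0,0, 1,0,-17,-1,0,0,0, 1,0,-17,-1,0,0,0]'
python3 - <<'E'
from plan import *
s=st();print(s["eef_pos"],s["force"],s["tool_rot"],s["width"],s["qpos"].round(2))
d=imaging.get_image("side"); crop(d,160,60,440,270,"s42.png")
d=imaging.get_image("wrist"); crop(d,0,0,640,400,"w42.png",1)
E
```

```text
clock: 44.5
eef_pos: [645.5, -151.4, 348.7]
tool_rot: [-1.063, 0.001, -1.564]
force: [0.2, -1.0, 0.7]
width: 85.3
[ 645.46580486 -151.39695855  348.72724493] [ 0.18257751 -1.03570203  0.68945034] [-1.06286237e+00  1.37248703e-03 -1.56400554e+00] 85.33990749633199 [-0.18  0.31  0.6   1.83 -0.6   0.65  0.77]
```

View pics/s42.png

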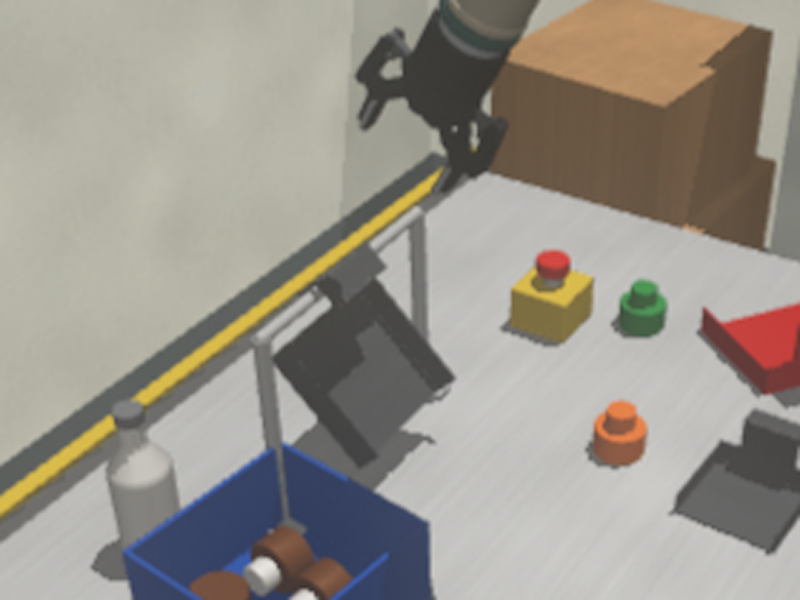

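View pics/w42.png

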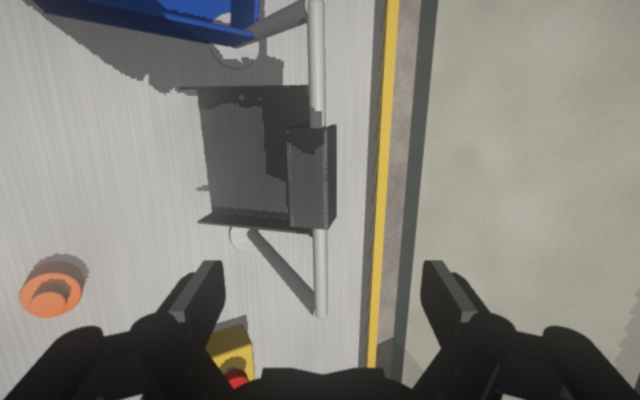

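```bash
python3 -m inch '[1,0,-4,0,0,0,0, 1,0,-8,0,0,0,0, 1,0,-8,0,0,0,0, 1,0,-8,0,0,0,0, 1,0,-8,0,0,0,0, 1,0,-8,0,0,0,0, 1,0,-8,0,0,0,0, 1,0,-8,0,0,0,0, 1,0,-8,0,0,0,0, 1,0,-8,0,0,0,0]'
python3 - <<'E'
from plan import *
a=imaging.get_image("side"); cv2.imwrite("pics/a.png",a["img"][:,:,::-1])
E
python3 -m inch '[1,0,0,0,0,0,0, 1,0,0,0,0,0,0, 1,0,0,0,0,0,0, 1,0,0,0,0,0,0, 1,0,0,0,0,0,0, 1,0,0,0,0,0,0, 1,0,0,0,0,0,0, 1,0,0,0,0,0,0]'
python3 - <<'E'
from plan import *
a=cv2.imread("pics/a.png")[:,:,::-1].astype(int); b=imaging.get_image("side"); D=np.abs(a-b["img"]).max(2)
print("diff tray region",(D[120:230,240:330]>25).sum(),"crate",(D[200:310,190:320]>25).sum())
crop(b,160,60,440,270,"s43.png"); t=imaging.get_image("top"); crop(t,140,90,460,300,"t43.png")
E
```

```text
clock: 45.6
eef_pos: [607.0, -149.3, 411.9]
tool_rot: [-1.073, 0.003, -1.561]
force: [0.4, -0.2, 0.1]
width: 85.3
clock: 46.45
eef_pos: [606.9, -149.2, 412.1]
tool_rot: [-1.073, 0.003, -1.561]
force: [-0.5, 0.4, -0.3]
width: 85.5
diff tray region 0 crate 0
```

View pics/s43.png

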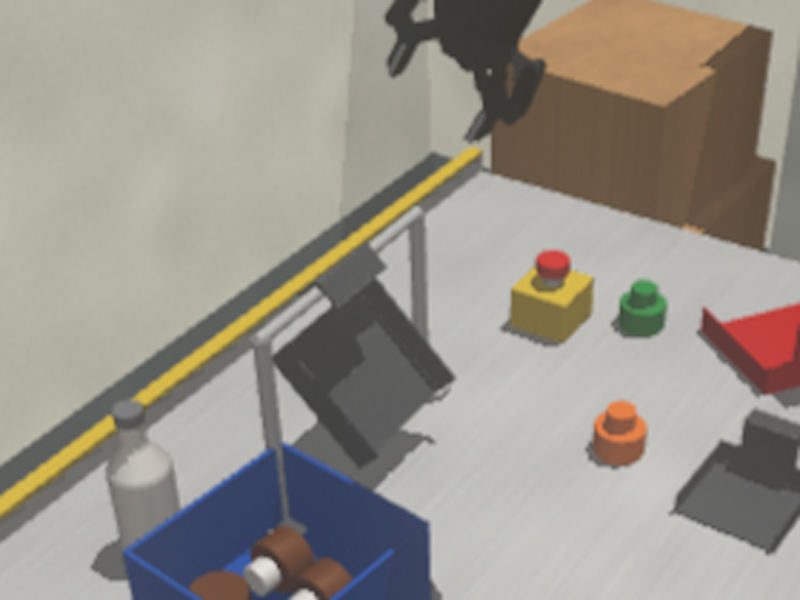

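View pics/t43.png

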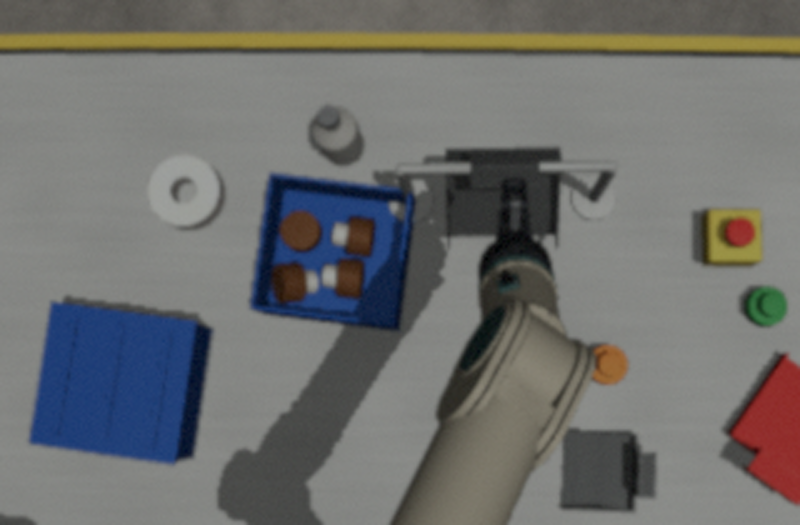

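```bash
python3 -c "
from cell import finish_job
print(finish_job())"
```

```text
the job is handed in; nothing more can be done
None
```

The job is handed in at about 46.5 s of the 208 s allowed. All four jars are in the open crate and the empty tray hangs by its hook on the rail. The interface gave no verdict.

I gathered the jars from the bench onto the dark grey tray in a 2 x 2 pattern. Then I carried it level to the crate without a lid, held it low over that crate and tipped it to 30 degrees, so all four slid in. I then hung the tray on the rail and moved the arm clear.

**Last checks:**
- **Jars:** the top view shows all four lying low on the crate floor.
- **Tray:** it hangs near the middle of the rail, nose down. Two side views 0.9 s apart showed no change at the tray or the crate.
- **Bystanders:** the lid, sanitiser bottle and label reel look where they were at the start. I compared these by eye and did not measure them again.

**What went wrong or disagreed:**
- **Finger ends:** they turned out to be about 25 mm behind the stated tool point. The first grasp closed empty, above the jar's cap, and I corrected for this afterwards.
- **Hanging the tray:** I tried to lower its nose to about 44 degrees before letting go, but the arm came close to its limits on joints 5 and 6. It pulled on the rail with about 57 N at the wrist (the limit is 120 N). I backed off to about 28 degrees, let the force fall below 10 N and then released.
- **Hook on the rail:** in the last look before release, the rail was inside the hook, against its front wall. I did not measure the hook point's distance from the rail axis after release.

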